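# Clamp a spigot in the fixture vice with its slip-clutch knob

## Task

Get the steel spigot ready for welding: stand it upright on the brass rest between the jaws of the blue fixture vice, setting it down gently, and let go of it. Then turn the vice's red slip-clutch knob clockwise until the spigot is clamped and the clutch clicks, and stop after one or two clicks, no more; let go, and leave the spray can, the flask and the hammer where they are.

Things in the scene. Friction and masses are not known exactly. Their poses are not given: they have to be found in the camera images.
- spigot_neck (a point): steel spigot, 67 mm tall, 0.45 kg, standing upright and loose on the bench: a round body 40 mm in diameter and 35 mm high with a copper band, and above it a round neck 26 mm in diameter and 32 mm long. This point is on its axis at mid-neck, 51 mm above its underside; z is its axis (up).
- spigot_foot (a point): centre of the spigot's underside; z is its axis (up).
- nest (a point): point on top of the brass rest, 30 mm above the bench, where the spigot's axis stands once clamped home against both faces of the fixed V jaw (20 mm away); axes as the vice's. Set down about 3 mm from here towards the moving jaw (-x), the spigot has clearance on both sides; closing the jaw then slides it home.
- rest: brass rest plate of the vice, 44 x 50 mm, on which the spigot stands; its origin is 2 mm below its top, under the nest point.
- vjaw: the vice's fixed V jaw, two steel faces at the end far from the knob, 20 mm from the nest axis; origin at the nest point. The moving jaw, a flat steel block 60 mm wide between it and the knob, is driven by the screw (clockwise from above closes it). At first it leaves the spigot 6 to 14 mm of play, differing each time: 1.2 to 2.8 rad of turning. The screw holds when let go.
- knob_grip (a point): middle of the red fluted slip-clutch knob, on its upright axis, 108 mm above the bench, 125 mm from the nest point in -x of the vice. The knob is round, 40 mm in diameter, 34 mm tall, its top 17 mm above this point; the collar's top is 29 mm and the blue housing's top 33 mm below it. Grip it at any yaw, from above; let go and regrip as often as needed.
- knob_mark (a point): white index mark on the knob's top, 14.5 mm from its axis; x points outward from the axis through the mark. At first it stands over the black mark of the collar, whatever the angle of both; each click of the clutch moves it 30 degrees clockwise from the collar's mark.
- collar: brass screw collar under the knob, 46 mm in diameter, 4 mm thick, on the same axis, driven by the knob through the slip clutch; origin on the axis at its underside, 75 mm above the bench, x points to its black mark.
- spray: black and red spray can, 60 mm in diameter, 150 mm tall, standing; origin at its underside. Leave alone.
- flask: white drinking flask, 66 mm in diameter, 170 mm tall, standing; origin at its underside. Leave alone.
- hammer: hammer, 240 mm long, lying on the bench. Leave alone.
- vice: blue fixture vice, fixed to the bench, 230 x 85 mm, origin at bench level under its middle. x points from the knob to the fixed V jaw (the way the moving jaw closes), y along the jaws, z up. Both jaws reach 24 to 25 mm above the brass rest; the V jaw's faces reach 22 mm either side of the centre line.
- knob: the same red knob: origin on its axis, 75 mm above the bench, x through its white mark. Clockwise from above closes the jaw. Turning takes up to 0.15 N m while the jaw is free; once the jaw bears on the spigot the torque climbs over about 0.5 rad to about 0.3 N m, where the clutch slips with a click: the torque drops sharply, again every 0.52 rad (30 degrees).
Not all that is in view belongs to the job. There is more than one size of the part that bears spigot_neck; the job needs the largest.

How it is judged:
By the outcome, as a careful person would: the job done as asked, in the order asked, and still so for the second after the job is handed in, with the robot touching nothing.
It also fails if it takes over 72 s, if anything falls off the work surface, if the arm or the gripper's body presses on something with over 40 N, if the wrist force passes 120 N, or if a joint passes its speed limit or range.

## Robot

A 6-joint arm with a two-finger parallel gripper is mounted at the origin on the work surface. World frame = base frame: x ahead of the robot, y to its left, z up, the work surface at z = 0. Lengths are in m, angles in rad, forces in N, time in s.
With the tool pointing down it reaches from about 0.225 to 0.875 m from the base axis. Payload 3.4 kg.
Tool frame: the origin (TCP) lies between the finger pads; the fingertips stand 11 mm ahead of it and the grasp point (between the pads) lies 8 mm behind it (tips_ahead is the distance from the TCP to the fingertips, in m); z points along the fingers, x is the direction in which the jaws open and shut, and the axes are right-handed (so a half turn about z gives the same grasp; the last joint's range is limited). The gripper opens to 85 mm and grips with 20 to 120 N. Pads are 22 mm wide; open, the fingers measure 114 mm over their backs; the gripper's body (76 mm by 85 mm) begins 54 mm behind the grasp point. The pads swing forward as they close: fully open they stand 13 mm farther back than shut.
Start: joints at [-1.234, 0.276, 1.505, -0, 1.361, -0.121], TCP at [0.254, -0.516, 0.242] pointing down, gripper open.
Joint ranges: [-2.89, 2.89], [-0.75, 2.08], [0.22, 2.7], [-1.18, 4.32], [0.11, 2.71], [-2.7, 2.7]. Speed limits (rad/s): [2.57, 2.57, 3.14, 3.14, 3.14, 3.14].

## Interface

Orientations are given as a unit quaternion [w, x, y, z].
In Python, from rig import get_state, get_image, sign_off, masks_of, tips_ahead gives the robot as it stands.
- The arm moves only by the tool play_rows, never from a script. Its argument "series" is a list of rows, each an object of numbers: "fingers": the closure, from -1 (fully open) to 1 (shut); "dx", "dy", "dz": the shift along the world's x, y, z in mm; "turn": the turn about the world's z in rad. A call has 1 to 20 rows; each row shifts and turns the pose as measured when the row begins; what a row does not reach is not made up. A row lasts 1/12 s, in which the tool goes at most 41.7 mm and 7.16 degrees, less where a joint would pass 70% of its speed; a pose out of reach is approached as far as the arm can. A call with a gripper value outside its range is refused whole. The fingers move at their own pace and stop on an object; "squeeze" is the grip in N (left out, the last holds). Time passes only in rows, so rows that do not move let the fingers close. It gives the time, the measured TCP pose, the force and the opening at its end, in the units of the state.
- get_state(): the state, without advancing time (a new reading comes with each control period).
- get_image(name): name is "scene" or "top" or "wrist"; returns a dict with "pixels" (384x512x3 uint8, red, green, blue), "vfov" (degrees; the focal length in pixels is half the picture's height over the tangent of half this angle, whatever the lens; pixels are square), "cx", "cy" (the principal point, pixels), "rvec" (rotation vector, rad) and "tvec" (3), from world to camera coordinates, as OpenCV has them; the wrist camera has in their place "hand_eye" (4x4, takes a point from camera to tool coordinates, whose origin is the TCP and whose axes are the tool frame's). Camera axes: x right, y down, z forward; pixel columns grow to the right and rows downward; lengths in m; the calibration is good to about 2 mm. The wrist camera is an equidistant fisheye: a pixel r from the principal point sees the ray r / f radians off the axis. A picture is of the moment at which its call begins: read the wrist's pose just before it. There is no depth.
- sign_off(): hands the job in, once; it reports no verdict.
Trained networks look in a picture, given as the dict that the camera call returned (one of the last four; its "shot" number tells which), for a name from the list of things; names that differ only in an ending like _2 or _b are one class to them, and where a whole thing is asked for, a point or a joint stands for the part that bears it (a point fixed in the world has none). Each returns a list of dicts, best first, with "p" (0 to 1); they miss things now and then, are a little off and sometimes report something else, mostly with a low value. They report only what shows in the picture. A call takes as long as a camera call. They do not tell look-alikes from the thing itself.
- masks_of(picture, label): "region" (384x512 bool, what is visible of it) and "xy" ([column, row] in pixels, amid what is visible of it).
The state is a dict: "clock": time; "qpos": joint angles; "qd": joint speeds; "effort": joint torques, N m; "position": TCP position; "ee_rot": TCP orientation; "contact_force": force on the tool from outside, world axes, zero at the start; "moment": the same for the moment, N m; "width": finger opening in m.
Only numpy, scipy, OpenCV 4.12 (cv2) and the standard library are available. Lean on these libraries where they do the work, as an engineer would, in place of code of your own. Each camera call takes 0.05 s, during which the arm holds its last target. There are 200 camera calls.

## Working session

There is one attempt and no reset: what is moved stays moved. The work goes in short steps, Python scripts to look and compute and a tool call to move; the robot and the scene stay as the last step left them, time stands still between calls to the robot, and variables do not carry over. Pictures are saved under pics/ and viewed, about 8 in all and at most 12, crops included, and the job is handed in when it is done.

Besides the shell and the picture viewer there is one more tool, called after "Request:" by a JSON object that holds its "name" and its "arguments". play_rows: Moves the arm, as the interface text tells. Its arguments: {"type":"object","properties":{"series":{"type":"array"},"squeeze":{"type":"number"}},"required":["series"]}

```bash
mkdir -p pics; ls; cat > h.py <<'E'
import numpy as np,cv2
from rig import *
def K(im):
    f=im['pixels'].shape[0]/2/np.tan(np.radians(im['vfov'])/2)
    return f,np.array([[f,0,im['cx']],[0,f,im['cy']],[0,0,1.]])
def RT(im): return cv2.Rodrigues(np.array(im['rvec'],float))[0],np.array(im['tvec'],float).ravel()
def onz(im,uv,z):
    f,k=K(im);R,t=RT(im);d=R.T@np.linalg.solve(k,[uv[0],uv[1],1.]);c=-R.T@t
    return c+d*(z-c[2])/d[2]
def proj(im,P):
    f,k=K(im);R,t=RT(im);p=k@(R@np.asarray(P,float)+t);return p[:2]/p[2]
def save(im,n): cv2.imwrite('pics/'+n,im['pixels'][:,:,::-1])
E
python3 - <<'E'
from h import *
s=get_state();print({k:np.round(v,3) for k,v in s.items()},tips_ahead)
a=get_image('scene');b=get_image('top')
cv2.imwrite('pics/1.png',cv2.resize(np.vstack([a['pixels'],b['pixels']])[:,:,::-1],None,fx=.78,fy=.78)) 
save(a,'scene.png');save(b,'top.png')
for im,n in((a,'scene'),(b,'top')):
    R,t=RT(im);print(n,im['vfov'],-R.T@t)
    for l in ['spigot_neck','spigot_foot','nest','rest','vjaw','knob','knob_grip','knob_mark','collar','vice','spray','flask','hammer']:
        try: print(l,[(round(r['p'],2),np.round(r['xy'],1).tolist(),int(r['region'].sum())) for r in masks_of(im,l)])
        except Exception as e: print(l,e)
E
```

```text
pics
{'clock': np.float64(0.0), 'qpos': array([-1.234,  0.277,  1.506,  0.   ,  1.361, -0.121]), 'qd': array([ 0.001, -0.   , -0.001, -0.003, -0.001, -0.   ]), 'effort': array([ 3.0000e-03, -4.1677e+01, -2.4581e+01,  0.0000e+00,  1.1000e-02,
       -0.0000e+00]), 'position': array([ 0.254, -0.515,  0.241]), 'ee_rot': array([-0.001,  0.849, -0.528, -0.001]), 'contact_force': array([-0.69 , -0.032,  0.648]), 'moment': array([-0.024,  0.004,  0.01 ]), 'width': np.float64(0.085)} 0.011
scene 57.96723981399128 [ 0.85828304 -0.60027223  0.78574302]
spigot_neck [(0.72, [161.3, 303.8], 208), (0.71, [170.3, 268.4], 348), (0.68, [144.6, 261.2], 166)]
spigot_foot [(0.72, [162.0, 302.9], 210), (0.63, [147.0, 259.6], 170), (0.52, [170.6, 268.2], 323)]
nest [(0.92, [258.1, 214.4], 2520)]
rest [(0.41, [268.2, 217.5], 105)]
vjaw [(0.43, [273.6, 222.0], 55)]
knob [(0.47, [245.8, 174.5], 230)]
knob_grip [(0.6, [245.9, 175.4], 235)]
knob_mark [(0.46, [245.8, 176.2], 230)]
collar [(0.53, [245.0, 178.0], 294), (0.44, [244.2, 178.7], 218)]
vice [(0.58, [255.3, 216.1], 2430)]
spray [(0.58, [275.7, 140.2], 
[... 184 characters left out ...]
0.81, [357.4, 231.5], 225), (0.69, [384.5, 212.6], 128), (0.4, [360.4, 257.0], 116)]
spigot_foot [(0.6, [359.0, 260.6], 121), (0.5, [354.9, 229.4], 251)]
nest [(0.9, [249.2, 190.6], 3045)]
rest [(0.83, [257.3, 173.5], 277)]
vjaw [(0.56, [377.7, 158.3], 1111), (0.54, [261.4, 165.3], 122)]
knob [(0.7, [234.1, 214.1], 240), (0.4, [137.3, 220.9], 820), (0.34, [247.9, 188.9], 2965)]
knob_grip [(0.47, [234.9, 213.0], 201)]
knob_mark [(0.64, [232.7, 213.3], 215)]
collar [(0.76, [233.4, 213.1], 239)]
vice [(0.87, [248.2, 191.1], 3059), (0.64, [354.8, 233.0], 226), (0.32, [234.4, 213.9], 266)]
spray [(0.64, [138.2, 220.8], 815)]
flask [(0.69, [100.9, 161.6], 977)]
hammer [(0.94, [382.0, 159.9], 989)]
```

View pics/1.png

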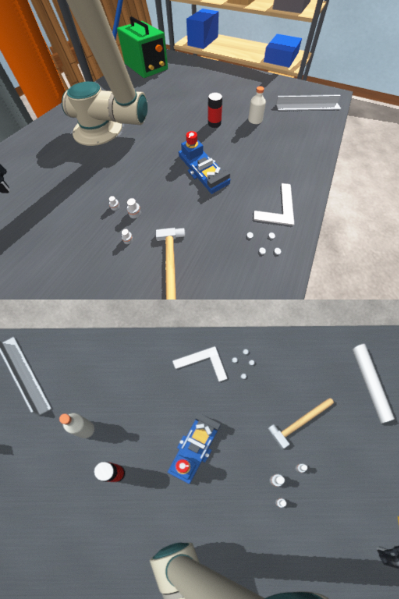

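```bash
python3 - <<'E'
from h import *
a=get_image('scene');b=get_image('top')
ca=a['pixels'][245:320,130:190];cb=b['pixels'][200:275,345:405];cv=b['pixels'][155:230,205:280];cs=a['pixels'][160:250,220:300]
r=lambda c:cv2.resize(c[:,:,::-1],(400,300),interpolation=cv2.INTER_CUBIC) if 0 else cv2.resize(c[:,:,::-1],(int(300*c.shape[1]/c.shape[0]),300),interpolation=cv2.INTER_CUBIC)
pad=lambda c:cv2.copyMakeBorder(r(c),0,0,0,400-r(c).shape[1],cv2.BORDER_CONSTANT)
cv2.imwrite('pics/2.png',np.vstack([np.hstack([pad(ca),pad(cb)]),np.hstack([pad(cs),pad(cv)])]))
for im in(a,b):
  for l,z in(('spigot_neck',.035),('knob',.12),('rest',.03),('collar',.1)):
    for m in masks_of(im,l):
      ys,xs=np.where(m['region']);print(l,round(m['p'],2),np.round(m['xy']),xs.min(),xs.max(),ys.min(),ys.max(),np.round(onz(im,m['xy'],z),3))
E
```

```text
spigot_neck 0.52 [173. 267.] 163 179 255 278 [ 0.43  -0.271  0.035]
spigot_neck 0.46 [145. 263.] 141 151 254 268 [ 0.359 -0.294  0.035]
knob 0.79 [246. 176.] 238 252 170 186 [0.473 0.034 0.12 ]
rest 0.57 [270. 218.] 260 275 214 224 [ 0.574 -0.008  0.03 ]
rest 0.18 [215. 324.] 200 236 293 383 [ 0.604 -0.343  0.03 ]
collar 0.83 [248. 179.] 238 253 169 189 [0.473 0.044 0.1  ]
spigot_neck 0.68 [361. 258.] 353 366 255 266 [ 0.353 -0.281  0.035]
spigot_neck 0.67 [354. 232.] 346 364 225 239 [ 0.418 -0.265  0.035]
knob 0.59 [232. 215.] 226 242 205 221 [0.462 0.047 0.12 ]
rest 0.54 [259. 175.] 247 267 165 184 [ 0.573 -0.02   0.03 ]
collar 0.52 [234. 214.] 226 243 205 223 [0.464 0.044 0.1  ]
collar 0.21 [234. 212.] 226 242 205 221 [0.469 0.044 0.1  ]
collar 0.16 [247. 190.] 216 281 146 234 [0.523 0.011 0.1  ]
```

View pics/2.png

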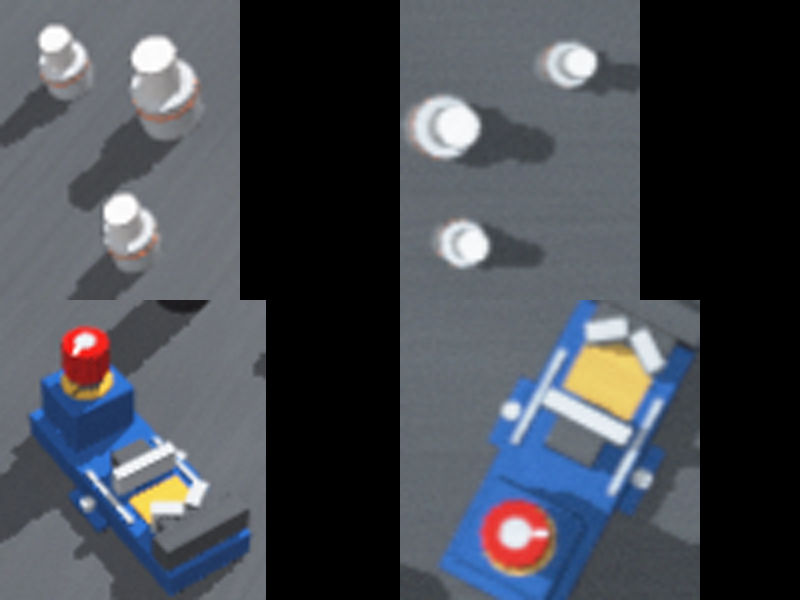

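```bash
python3 - <<'E'
from h import *
a=get_image('scene');b=get_image('top')
print('neck top',onz(b,(359.5,231.8),.067),onz(a,(168.3,259.3),.067))
k=onz(b,(234,213.3),.125);n=onz(b,(256.7,175),.03)
print('knob',k,onz(a,(220+85*.3,160+(345-300)*.3),.125),'rest',n,np.arctan2(*(n-k)[[1,0]]))
w=get_image('wrist');print(np.round(w['hand_eye'],3),w['vfov'],w['cx'],w['cy'])
E
```

```text
neck top [ 0.41911568 -0.2701599   0.067     ] [ 0.4244147  -0.27254228  0.067     ]
knob [0.46531984 0.04248554 0.125     ] [0.47140013 0.03656074 0.125     ] rest [ 0.57220639 -0.0134225   0.03      ] -0.4819246992072897
[[ 1.    -0.    -0.001  0.001]
 [ 0.001  0.96   0.281 -0.072]
 [ 0.001 -0.281  0.96  -0.133]
 [ 0.     0.     0.     1.   ]] 65.70646984690485 255.37198605026532 185.52643620032
```

Request:
{"name": "play_rows", "arguments": {"series": [{"dx": 21, "dy": 30, "dz": -4}, {"dx": 21, "dy": 30, "dz": -4}, {"dx": 21, "dy": 30, "dz": -4}, {"dx": 21, "dy": 30, "dz": -4}, {"dx": 21, "dy": 30, "dz": -4}, {"dx": 21, "dy": 30, "dz": -4}, {"dx": 21, "dy": 30, "dz": -4}, {"dx": 20, "dy": 34, "dz": -4}, {}, {}]}}

```text
invalid input at $.series[0]: expected keys fingers, dx, dy, dz, turn
```

```bash
cat >> h.py <<'E'
from scipy.spatial.transform import Rotation as Ro
def pose(s):
    q=s['ee_rot'];T=np.eye(4);T[:3,:3]=Ro.from_quat([q[1],q[2],q[3],q[0]]).as_matrix();T[:3,3]=s['position'];return T
def wz(im,T,uv,z):
    f=K(im)[0];d=np.array([uv[0]-im['cx'],uv[1]-im['cy']]);r=np.hypot(*d)+1e-9;th=r/f
    v=np.array([*(d/r*np.sin(th)),np.cos(th)]);M=T@im['hand_eye'];v=M[:3,:3]@v;c=M[:3,3]
    return c+v*(z-c[2])/v[2]
def wproj(im,T,P):
    c=np.linalg.inv(T@im['hand_eye'])@np.append(P,1);th=np.arctan2(np.hypot(c[0],c[1]),c[2]);u=c[:2]/np.hypot(c[0],c[1]);return np.array([im['cx'],im['cy']])+K(im)[0]*th*u
E
cat > look.py <<'E'
from h import *
import sys
s=get_state();T=pose(s);w=get_image('wrist');cv2.imwrite('pics/'+sys.argv[1],w['pixels'][:,:,::-1])
np.save('T.npy',T);np.savez('w.npz',**{k:v for k,v in w.items() if k!='shot'})
print(np.round(s['position'],4),'yaw',round(np.arctan2(T[1,0],T[0,0]),3),np.round(s['qpos'],2),s['width'],s['clock'])
for l in sys.argv[2:]:
    for m in masks_of(w,l):
        ys,xs=np.where(m['region']);print(l,round(m['p'],2),np.round(m['xy'],1),xs.min(),xs.max(),ys.min(),ys.max())
E
python3 look.py 3.png spigot_neck
```

```text
[ 0.2541 -0.5159  0.2423] yaw -1.113 [-1.23  0.28  1.5  -0.    1.36 -0.12] 0.08527596429331488 2.05
spigot_neck 0.6 [120.3  13.9] 105 136 7 32
```

View pics/3.png

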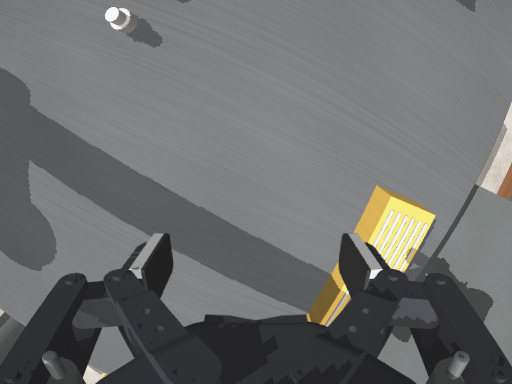

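The move was refused because every row needs all five keys. The picture shows only the start pose, with one spigot at (120,14). Resending the full rows.

Request:
{"name": "play_rows", "arguments": {"series": [{"fingers": -1, "turn": 0, "dx": 21, "dy": 30, "dz": -4}, {"fingers": -1, "turn": 0, "dx": 21, "dy": 30, "dz": -4}, {"fingers": -1, "turn": 0, "dx": 21, "dy": 30, "dz": -4}, {"fingers": -1, "turn": 0, "dx": 21, "dy": 30, "dz": -4}, {"fingers": -1, "turn": 0, "dx": 21, "dy": 30, "dz": -4}, {"fingers": -1, "turn": 0, "dx": 21, "dy": 30, "dz": -4}, {"fingers": -1, "turn": 0, "dx": 21, "dy": 30, "dz": -4}, {"fingers": -1, "turn": 0, "dx": 20, "dy": 34, "dz": -4}, {"fingers": -1, "turn": 0, "dx": 0, "dy": 0, "dz": 0}, {"fingers": -1, "turn": 0, "dx": 0, "dy": 0, "dz": 0}]}}

```text
clock: 2.98
position: [0.4257, -0.2635, 0.2094]
ee_rot: [0.002, 0.848, -0.53, 0.002]
contact_force: [0.3, -0.7, 0.0]
width: 0.0853
```

```bash
python3 look.py 4.png spigot_neck
```

```text
[ 0.4257 -0.2635  0.2094] yaw -1.118 [-0.69  0.18  1.72 -0.    1.24  0.43] 0.0853465773708666 2.9833
spigot_neck 0.93 [256.6 171.3] 241 277 152 195
spigot_neck 0.6 [343.3 171.1] 326 356 158 187
spigot_neck 0.57 [238.7 228.1] 227 251 215 250
```

View pics/4.png

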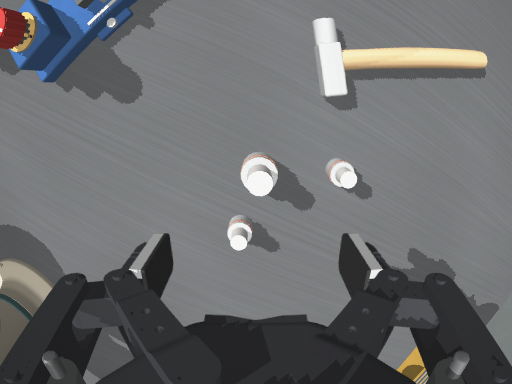

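The largest spigot is at (258,175) with its neck top at (260,182). The smaller two are at (342,172) and (239,232), and the vice is at upper left.

```bash
python3 - <<'E'
from h import *
w=dict(np.load('w.npz'));T=np.load('T.npy')
for uv,z in(((260,182),.067),((348,180),.05),((238,242),.05)):
    print(np.round(wz(w,T,uv,z),4))
print(T[:3,2])
for p in ((.421,-.271,0),(.421,-.271,.067)): print(wproj(w,T,p))
c=w['pixels'][140:210,225:295,::-1];cv2.imwrite('pics/5.png',cv2.resize(c,(490,490),interpolation=cv2.INTER_CUBIC))
E
```

```text
[ 0.4239 -0.271   0.067 ]
[ 0.4622 -0.3559  0.05  ]
[ 0.3479 -0.2818  0.05  ]
[ 0.00251506 -0.00517222 -0.99998346]
[257.83629837 168.81353243]
[258.70571645 184.57491763]
```

View pics/5.png

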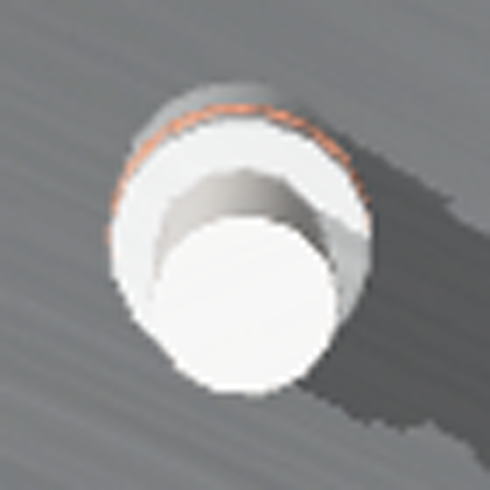

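Request:
{"name": "play_rows", "arguments": {"series": [{"fingers": -0.2, "turn": 0, "dx": -3, "dy": -8, "dz": -30}, {"fingers": -0.2, "turn": 0, "dx": 0, "dy": 0, "dz": -30}, {"fingers": -0.2, "turn": 0, "dx": 0, "dy": 0, "dz": -30}, {"fingers": -0.2, "turn": 0, "dx": 0, "dy": 0, "dz": 0}, {"fingers": -0.2, "turn": 0, "dx": 0, "dy": 0, "dz": 0}]}}

```text
clock: 3.5
position: [0.4212, -0.2817, 0.1205]
ee_rot: [0.004, 0.845, -0.535, 0.008]
contact_force: [0.4, -0.0, -0.2]
width: 0.0513
```

```bash
python3 look.py 6.png spigot_neck; python3 - <<'E'
from h import *
w=dict(np.load('w.npz'));T=np.load('T.npy')
g=w['pixels'].astype(int)
m=(g.min(2)>235).astype(np.uint8)
n,l,st,ce=cv2.connectedComponentsWithStats(m)
for i in range(1,n):
  if st[i,4]>150: print(st[i],ce[i],wz(w,T,ce[i],.067))
E
```

```text
[ 0.4212 -0.2817  0.1205] yaw -1.129 [-0.72  0.27  1.85 -0.01  1.01  0.41] 0.05125336606919638 3.5
spigot_neck 0.93 [240.2 187.5] 217 266 156 220
spigot_neck 0.86 [218.8 259.4] 205 235 239 287
spigot_neck 0.66 [353.9 179.8] 332 376 162 205
[ 321    0   39   76 1992] [339.45833333  38.63855422] [ 0.54806323 -0.28267609  0.067     ]
[ 216  165   50   56 1614] [238.28686493 193.53407683] [ 0.42812149 -0.26786679  0.067     ]
[340 169  37  36 668] [359.03143713 188.33532934] [ 0.4660498 -0.3410049  0.067    ]
[205 270  22  19 315] [215.31746032 279.27619048] [ 0.35907785 -0.27969855  0.067     ]
```

View pics/6.png

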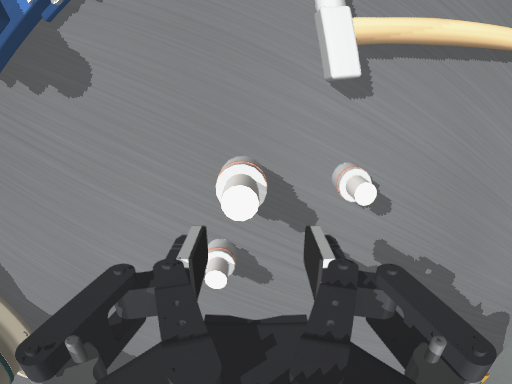

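```bash
python3 - <<'E'
from h import *
w=dict(np.load('w.npz'));T=np.load('T.npy')
print(wz(w,T,(240,202.5),.067),wz(w,T,(241.5,186),.035),T[:3,2])
E
```

```text
[ 0.42290352 -0.27146514  0.067     ] [ 0.42481614 -0.27066418  0.035     ] [ 0.00909365 -0.01411686 -0.999859  ]
```

Request:
{"name": "play_rows", "arguments": {"series": [{"fingers": -0.2, "turn": 0, "dx": 2, "dy": 10, "dz": 0}, {"fingers": -0.2, "turn": 0, "dx": 0, "dy": 0, "dz": -18}, {"fingers": -0.2, "turn": 0, "dx": 0, "dy": 0, "dz": 0}]}}

```text
clock: 3.85
position: [0.4262, -0.2737, 0.1081]
ee_rot: [0.004, 0.844, -0.536, 0.013]
contact_force: [0.0, 1.2, -0.2]
width: 0.0508
```

Request:
{"name": "play_rows", "arguments": {"series": [{"fingers": -0.2, "turn": 0, "dx": -3, "dy": 2, "dz": -20}, {"fingers": -0.2, "turn": 0, "dx": 0, "dy": 0, "dz": -8}]}}

```text
clock: 4.02
position: [0.4261, -0.2729, 0.0843]
ee_rot: [0.004, 0.844, -0.536, 0.018]
contact_force: [-0.2, 0.6, -0.7]
width: 0.0515
```

```bash
python3 - <<'E'
from h import *
s=get_state();print(s['position'],s['ee_rot'],s['qd'].round(3),pose(s)[:3,2])
get_image('top');s=get_state();print(s['position'],s['ee_rot'],pose(s)[:3,2])
E
```

```text
[ 0.42614539 -0.27293297  0.08434832] [ 0.00441203  0.84398072 -0.53606098  0.01776828] [ 0.012  0.062  0.024  0.006 -0.232  0.007] [ 0.02526194 -0.02649709 -0.99932964]
[ 0.42711681 -0.27371277  0.0843835 ] [ 0.00450069  0.84394294 -0.5360862   0.01875217] [ 0.02682601 -0.0277022  -0.9992562 ]
```

Request:
{"name": "play_rows", "arguments": {"series": [{"fingers": -0.2, "turn": 0, "dx": 0, "dy": 0, "dz": 30}, {"fingers": -0.2, "turn": 0, "dx": 0, "dy": 0, "dz": 30}]}}

```text
clock: 4.23
position: [0.4244, -0.2707, 0.142]
ee_rot: [0.004, 0.844, -0.536, 0.013]
contact_force: [0.9, -0.6, 0.6]
width: 0.0511
```

```bash
cat > st.py <<'E'
from h import *
import sys
def p():
    s=get_state();print(round(s['clock'],2),s['position'].round(4),'tilt',pose(s)[:2,2].round(4),'yaw',round(np.arctan2(*pose(s)[[1,0],[0,0]]),3),'qd',np.abs(s['qd']).max().round(3),'F',s['contact_force'].round(1),'M',s['moment'].round(3),round(s['width'],4),'q6',s['qpos'][5].round(2))
p()
for i in range(int(sys.argv[1]) if len(sys.argv)>1 else 0): get_image('top');p()
E
python3 st.py 3
```

```text
4.23 [ 0.4244 -0.2707  0.142 ] tilt [ 0.0177 -0.0196] yaw -1.132 qd 0.935 F [ 0.9 -0.6  0.6] M [-0.058 -0.006 -0.033] 0.0511 q6 0.43
4.28 [ 0.4273 -0.2731  0.148 ] tilt [ 0.0261 -0.0268] yaw -1.132 qd 0.17 F [ 0.5 -1.1  2.7] M [ 0.003 -0.052 -0.001] 0.0512 q6 0.43
4.33 [ 0.4277 -0.2734  0.1465] tilt [ 0.0273 -0.0278] yaw -1.132 qd 0.065 F [ 0.3 -0.5  1. ] M [-0.023  0.025 -0.031] 0.0511 q6 0.43
4.38 [ 0.4266 -0.2726  0.1445] tilt [ 0.0247 -0.0257] yaw -1.132 qd 0.059 F [-0.1 -0.3 -0.4] M [ 0.018 -0.028  0.013] 0.0511 q6 0.43
```

Request:
{"name": "play_rows", "arguments": {"series": [{"fingers": -0.2, "turn": 0, "dx": 0, "dy": 0, "dz": 25}, {"fingers": -0.2, "turn": 0, "dx": 0, "dy": 0, "dz": 25}, {"fingers": -0.2, "turn": 0, "dx": 0, "dy": 0, "dz": 25}, {"fingers": -0.2, "turn": 0, "dx": 0, "dy": 0, "dz": 25}]}}

```text
clock: 4.72
position: [0.4226, -0.2684, 0.243]
ee_rot: [0.003, 0.844, -0.536, 0.01]
contact_force: [0.1, 0.2, -1.1]
width: 0.0509
```

```bash
python3 st.py 3
```

```text
4.72 [ 0.4226 -0.2684  0.243 ] tilt [ 0.0139 -0.0161] yaw -1.131 qd 0.759 F [ 0.1  0.2 -1.1] M [ 0.019 -0.033 -0.029] 0.0509 q6 0.43
4.77 [ 0.4249 -0.2703  0.2483] tilt [ 0.0216 -0.0226] yaw -1.131 qd 0.146 F [ 2.3 -1.6  3.3] M [-0.012 -0.043 -0.018] 0.0513 q6 0.43
4.82 [ 0.4249 -0.2704  0.2463] tilt [ 0.0213 -0.0224] yaw -1.131 qd 0.081 F [ 0.6 -0.8  0.7] M [ 0.005  0.004 -0.   ] 0.0511 q6 0.43
4.87 [ 0.4239 -0.2696  0.2442] tilt [ 0.0183 -0.0198] yaw -1.131 qd 0.062 F [-0.3  0.4 -0.9] M [0.019 0.051 0.048] 0.0508 q6 0.43
```

Request:
{"name": "play_rows", "arguments": {"series": [{"fingers": -0.2, "turn": 0, "dx": -1, "dy": -1, "dz": -41}]}}

```text
clock: 4.95
position: [0.4271, -0.2738, 0.209]
ee_rot: [0.004, 0.844, -0.536, 0.021]
contact_force: [1.6, -1.5, -1.3]
width: 0.0513
```

```bash
python3 st.py 3
```

```text
4.95 [ 0.4271 -0.2738  0.209 ] tilt [ 0.0306 -0.0301] yaw -1.131 qd 1.303 F [ 1.6 -1.5 -1.3] M [-0.002 -0.12   0.003] 0.0513 q6 0.43
5.0 [ 0.4202 -0.2684  0.197 ] tilt [ 0.0123 -0.0149] yaw -1.131 qd 0.247 F [-2.6  1.3 -5.1] M [0.135 0.101 0.023] 0.0509 q6 0.43
5.05 [ 0.419  -0.2673  0.1977] tilt [ 0.0083 -0.0114] yaw -1.131 qd 0.083 F [-1.5  0.9 -1.5] M [-0.007  0.038  0.014] 0.0516 q6 0.43
5.1 [ 0.4203 -0.2684  0.1999] tilt [ 0.0112 -0.0138] yaw -1.131 qd 0.081 F [-0.7 -0.2  0.7] M [-0.007  0.01  -0.043] 0.0511 q6 0.43
```

Request:
{"name": "play_rows", "arguments": {"series": [{"fingers": -0.2, "turn": 0, "dx": 0, "dy": 0, "dz": -41}]}}

```text
clock: 5.18
position: [0.425, -0.2722, 0.1672]
ee_rot: [0.004, 0.844, -0.536, 0.016]
contact_force: [1.7, -1.2, -0.7]
width: 0.0513
```

```bash
python3 st.py 3
```

```text
5.18 [ 0.425  -0.2722  0.1672] tilt [ 0.0227 -0.0235] yaw -1.131 qd 1.212 F [ 1.7 -1.2 -0.7] M [-0.061 -0.064 -0.003] 0.0513 q6 0.43
5.23 [ 0.4184 -0.2667  0.1564] tilt [ 0.0055 -0.0088] yaw -1.131 qd 0.238 F [-3.   3.3 -5.1] M [ 0.128  0.089 -0.05 ] 0.0515 q6 0.43
5.28 [ 0.4176 -0.266   0.1579] tilt [ 0.003  -0.0067] yaw -1.131 qd 0.082 F [-1.4  1.   0.6] M [0.071 0.021 0.11 ] 0.051 q6 0.43
5.33 [ 0.4191 -0.2673  0.1601] tilt [ 0.0065 -0.0098] yaw -1.131 qd 0.072 F [-0.1 -0.2  0.9] M [ 0.006  0.011 -0.005] 0.0515 q6 0.43
```

Request:
{"name": "play_rows", "arguments": {"series": [{"fingers": -0.2, "turn": 0, "dx": 0, "dy": 0, "dz": -41}]}}

```text
clock: 5.42
position: [0.4249, -0.272, 0.1269]
ee_rot: [0.004, 0.844, -0.536, 0.014]
contact_force: [1.4, -1.1, 0.1]
width: 0.0515
```

```bash
python3 st.py 3
```

```text
5.42 [ 0.4249 -0.272   0.1269] tilt [ 0.0202 -0.0213] yaw -1.131 qd 1.281 F [ 1.4 -1.1  0.1] M [-0.06  -0.054  0.016] 0.0515 q6 0.43
5.47 [ 0.4185 -0.2668  0.1168] tilt [ 0.0042 -0.0077] yaw -1.131 qd 0.235 F [-3.7  1.5 -4.2] M [0.041 0.079 0.008] 0.0513 q6 0.43
5.52 [ 0.4173 -0.2657  0.118 ] tilt [ 0.0011 -0.0051] yaw -1.131 qd 0.065 F [-1.8  1.2 -0.3] M [0.032 0.062 0.011] 0.051 q6 0.43
5.57 [ 0.4185 -0.2667  0.1199] tilt [ 0.0039 -0.0075] yaw -1.131 qd 0.054 F [ 0.6 -0.   0.1] M [-0.009 -0.021  0.018] 0.0512 q6 0.43
```

Request:
{"name": "play_rows", "arguments": {"series": [{"fingers": -0.2, "turn": 0, "dx": 5, "dy": -5, "dz": -25}]}}

```text
clock: 5.65
position: [0.4266, -0.274, 0.1002]
ee_rot: [0.003, 0.844, -0.536, 0.009]
contact_force: [1.2, -0.8, 0.5]
width: 0.0514
```

```bash
python3 st.py 3|tail -1
```

```text
5.8 [ 0.4241 -0.2722  0.0962] tilt [ 0.0042 -0.0078] yaw -1.131 qd 0.024 F [-0.5 -0.4  0.1] M [-0.023 -0.027  0.006] 0.0509 q6 0.43
```

Request:
{"name": "play_rows", "arguments": {"series": [{"fingers": -0.2, "turn": 0, "dx": 0, "dy": 0, "dz": -10}]}}

```text
clock: 5.88
position: [0.4259, -0.2737, 0.0892]
ee_rot: [0.003, 0.844, -0.536, 0.007]
contact_force: [0.5, 0.1, 0.2]
width: 0.0512
```

```bash
python3 st.py 3|tail -1
```

```text
6.03 [ 0.4242 -0.2723  0.087 ] tilt [ 0.0048 -0.0082] yaw -1.131 qd 0.004 F [ 0.8 -0.5  0.5] M [0.017 0.016 0.002] 0.0514 q6 0.43
```

Request:
{"name": "play_rows", "arguments": {"series": [{"fingers": -0.2, "turn": 0, "dx": -1, "dy": 1, "dz": -17}]}}

```text
clock: 6.12
position: [0.4255, -0.2732, 0.073]
ee_rot: [0.003, 0.844, -0.536, 0.008]
contact_force: [0.3, -0.4, -0.3]
width: 0.0514
```

```bash
python3 st.py 3|tail -1
```

```text
6.27 [ 0.4226 -0.2707  0.0699] tilt [ 0.0033 -0.007 ] yaw -1.131 qd 0.021 F [ 1.3  1.  -0.1] M [-0.029  0.024 -0.007] 0.0512 q6 0.43
```

Request:
{"name": "play_rows", "arguments": {"series": [{"fingers": -0.2, "turn": 0, "dx": 0, "dy": 0, "dz": -16}]}}

```text
clock: 6.35
position: [0.4246, -0.2724, 0.0567]
ee_rot: [0.003, 0.844, -0.536, 0.007]
contact_force: [0.8, -0.5, 0.9]
width: 0.0513
```

```bash
python3 st.py 3|tail -1; python3 look.py 7.png
```

```text
6.5 [ 0.4221 -0.2703  0.0541] tilt [ 0.0022 -0.0061] yaw -1.131 qd 0.016 F [-0.4  0.7  0.2] M [ 0.045  0.006 -0.009] 0.0512 q6 0.43
[ 0.4221 -0.2703  0.0541] yaw -1.131 [-0.71  0.35  1.93 -0.    0.85  0.43] 0.05124399666090501 6.5
```

View pics/7.png

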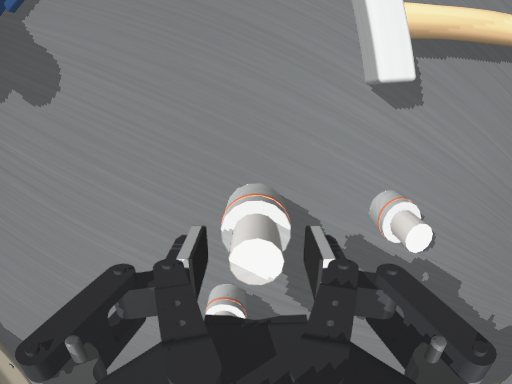

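The neck (256,255) is centred between the pads (195 and 318). Closing.

Request:
{"name": "play_rows", "arguments": {"squeeze": 45, "series": [{"fingers": 1, "turn": 0, "dx": 0, "dy": 0, "dz": 0}, {"fingers": 1, "turn": 0, "dx": 0, "dy": 0, "dz": 0}, {"fingers": 1, "turn": 0, "dx": 0, "dy": 0, "dz": 0}, {"fingers": 1, "turn": 0, "dx": 0, "dy": 0, "dz": 0}, {"fingers": 1, "turn": 0, "dx": 0, "dy": 0, "dz": 0}, {"fingers": 1, "turn": 0, "dx": 0, "dy": 0, "dz": 0}]}}

```text
clock: 7.05
position: [0.423, -0.271, 0.0563]
ee_rot: [0.002, 0.844, -0.536, 0.004]
contact_force: [0.5, 0.5, -2.1]
width: 0.0242
```

```bash
python3 st.py 1
```

```text
7.05 [ 0.423  -0.271   0.0563] tilt [ 0.0045 -0.008 ] yaw -1.131 qd 0.001 F [ 0.5  0.5 -2.1] M [ 0.    -0.057  0.045] 0.0242 q6 0.43
7.1 [ 0.423  -0.2709  0.0563] tilt [ 0.0045 -0.008 ] yaw -1.131 qd 0.002 F [-0.5  0.1 -1.9] M [-0.004 -0.014 -0.014] 0.0242 q6 0.43
```

Request:
{"name": "play_rows", "arguments": {"series": [{"fingers": 1, "turn": 0, "dx": 0, "dy": 0, "dz": 35}]}}

```text
clock: 7.18
position: [0.4188, -0.2676, 0.0861]
ee_rot: [0.001, 0.844, -0.536, -0.003]
contact_force: [-1.0, 0.9, -6.3]
width: 0.0243
```

```bash
python3 st.py 3|tail -1
```

```text
7.33 [ 0.4244 -0.2722  0.0928] tilt [ 0.0083 -0.0113] yaw -1.131 qd 0.049 F [-0.3  0.  -5.5] M [-0.018  0.02  -0.038] 0.0245 q6 0.43
```

Request:
{"name": "play_rows", "arguments": {"series": [{"fingers": 1, "turn": 0, "dx": 0, "dy": 0, "dz": 40}]}}

```text
clock: 7.42
position: [0.4192, -0.2679, 0.1259]
ee_rot: [0.001, 0.844, -0.536, -0.003]
contact_force: [-0.7, 1.5, -6.6]
width: 0.0244
```

```bash
python3 st.py 3|tail -1
```

```text
7.57 [ 0.4256 -0.2732  0.1339] tilt [ 0.0118 -0.0142] yaw -1.131 qd 0.061 F [ 1.2  0.2 -6.1] M [0.016 0.016 0.032] 0.0247 q6 0.43
```

Request:
{"name": "play_rows", "arguments": {"series": [{"fingers": 1, "turn": 0, "dx": 0, "dy": 0, "dz": 40}]}}

```text
clock: 7.65
position: [0.4199, -0.2685, 0.166]
ee_rot: [0.001, 0.844, -0.536, -0.001]
contact_force: [-0.6, 0.6, -7.6]
width: 0.0242
```

```bash
python3 st.py 3|tail -1
```

```text
7.8 [ 0.4263 -0.2738  0.1743] tilt [ 0.0139 -0.016 ] yaw -1.131 qd 0.062 F [ 0.4  0.3 -6.1] M [0.009 0.012 0.018] 0.0246 q6 0.43
```

Request:
{"name": "play_rows", "arguments": {"series": [{"fingers": 1, "turn": 0, "dx": 6, "dy": 34, "dz": 8}, {"fingers": 1, "turn": 0, "dx": 6, "dy": 34, "dz": 8}, {"fingers": 1, "turn": 0, "dx": 6, "dy": 34, "dz": 8}, {"fingers": 1, "turn": 0, "dx": 6, "dy": 34, "dz": 8}, {"fingers": 1, "turn": 0, "dx": 6, "dy": 20, "dz": 0}]}}

```text
clock: 8.22
position: [0.4486, -0.1145, 0.1936]
ee_rot: [0.005, 0.841, -0.541, -0.002]
contact_force: [0.8, -0.9, -5.0]
width: 0.024
```

```bash
python3 st.py 5|tail -2; python3 look.py 8.png knob collar rest vjaw nest knob_mark spigot_neck
```

```text
8.42 [ 0.4488 -0.1173  0.1929] tilt [-0.0092 -0.0097] yaw -1.141 qd 0.03 F [ 0.  -0.2 -5.7] M [-0.023 -0.009  0.026] 0.0241 q6 0.75
8.47 [ 0.4491 -0.1181  0.1933] tilt [-0.0083 -0.0101] yaw -1.142 qd 0.021 F [-0.3 -0.3 -4.9] M [ 0.009 -0.018  0.019] 0.0242 q6 0.75
[ 0.4491 -0.1181  0.1933] yaw -1.142 [-0.4   0.15  1.8  -0.01  1.19  0.75] 0.024183238859610212 8.4667
knob 0.79 [81.3 93.1] 52 113 69 121
knob 0.55 [437.3 132.4] 412 511 95 169
collar 0.95 [86.1 93.2] 53 123 69 121
rest 0.74 [214.   16.3] 185 239 0 44
vjaw 0.62 [240.6  11.3] 234 247 0 24
vjaw 0.37 [159.1  66.8] 53 291 0 146
nest 0.91 [161.3  66.1] 52 292 0 146
knob_mark 0.71 [81.8 94.9] 54 113 69 121
spigot_neck 0.86 [253.7 229. ] 222 288 184 282
spigot_neck 0.79 [428.  234.5] 410 442 219 251
```

View pics/8.png

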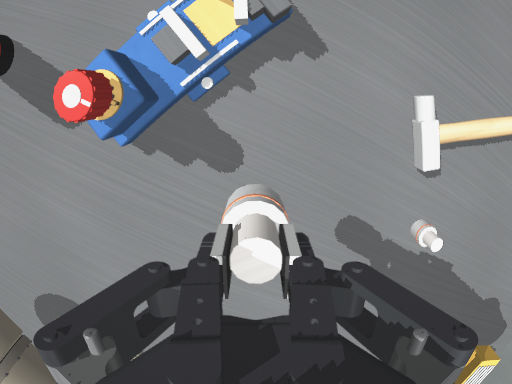

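Request:
{"name": "play_rows", "arguments": {"series": [{"fingers": 1, "turn": 0, "dx": 22, "dy": 20, "dz": 8}, {"fingers": 1, "turn": 0, "dx": 22, "dy": 20, "dz": 8}, {"fingers": 1, "turn": 0, "dx": 10, "dy": 8, "dz": 0}]}}

```text
clock: 9.12
position: [0.5024, -0.0721, 0.2114]
ee_rot: [0.007, 0.839, -0.544, -0.0]
contact_force: [1.3, 0.1, -4.9]
width: 0.0245
```

```bash
python3 st.py 5|tail -1; python3 look.py 9.png knob rest vjaw nest; python3 - <<'E'
import cv2
i=cv2.imread('pics/9.png');cv2.imwrite('pics/9b.png',cv2.resize(i[0:200,20:286],(798,600),interpolation=cv2.INTER_CUBIC))
E
```

```text
9.37 [ 0.4983 -0.0736  0.2094] tilt [-0.0155 -0.0127] yaw -1.15 qd 0.008 F [-0.5 -0.6 -6.1] M [ 0.029  0.024 -0.017] 0.0243 q6 0.88
[ 0.4983 -0.0736  0.2094] yaw -1.15 [-0.27  0.2   1.7  -0.02  1.26  0.88] 0.024279757623515738 9.3667
knob 0.69 [116.4 163.8] 90 145 141 193
rest 0.78 [235.6  75.7] 207 257 53 105
rest 0.72 [117.1 166.6] 90 145 140 194
vjaw 0.81 [252.3  57.5] 228 267 39 85
nest 0.6 [199.5 109.1] 91 308 6 197
```

View pics/9b.png

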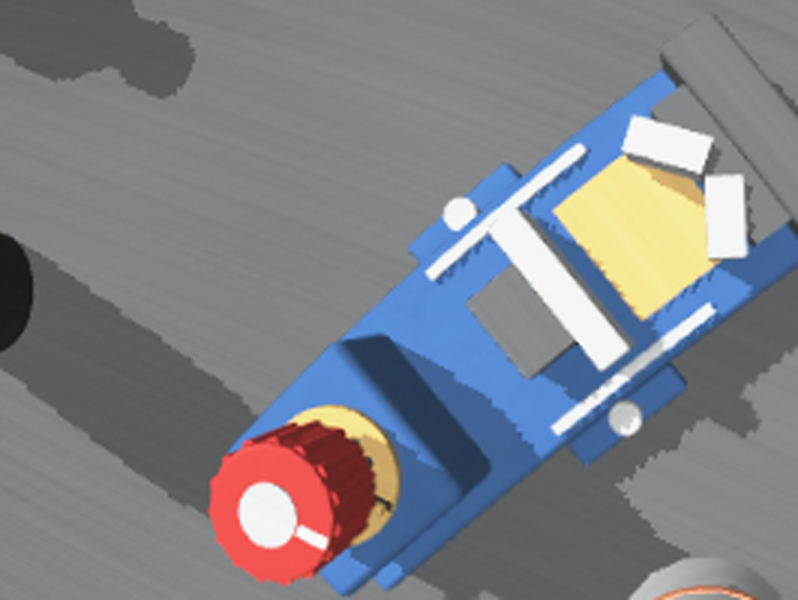

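```bash
python3 - <<'E'
from h import *
w=dict(np.load('w.npz'));T=np.load('T.npy')
P=lambda u,v,z:wz(w,T,(20+u/3,v/3),z)[:2]
k=P(272,513,.125);print('knob',k)
a1,a2=P(622,150,.0545),P(703,172,.0545);b1,b2=P(705,177,.0545),P(708,255,.0545)
m1,m2=P(515,205,.0545),P(632,348,.0545)
print('mov jaw width',np.linalg.norm(m2-m1),'mid',(m1+m2)/2)
n=(m2-m1)/np.linalg.norm(m2-m1);vx=np.array([-n[1],n[0]])
print('ang by jaw',np.arctan2(vx[1],vx[0]))
r1,r2=P(555,210,.03),P(640,320,.03);print('rest edge',np.linalg.norm(r2-r1),(r1+r2)/2)
ref=(m1+m2)/2+.03*vx
# solve 20mm offset from both faces
A=[];c=[]
for p,q in((a1,a2),(b1,b2)):
    d=(q-p)/np.linalg.norm(q-p);N=np.array([-d[1],d[0]])
    if N@(ref-p)<0:N=-N
    A.append(N);c.append(.02+N@p);print('len',np.linalg.norm(q-p),'normal ang',np.degrees(np.arctan2(N[1],N[0])))
nest=np.linalg.solve(A,c);print('nest V',nest,'knob-nest',np.linalg.norm(nest-k),np.arctan2(*(nest-k)[::-1]))
print('play from jaw', vx@(nest-(m1+m2)/2)-.02, 'lat',n@(nest-(m1+m2)/2), 'rest edge->nest',vx@(nest-(r1+r2)/2),n@(nest-(r1+r2)/2))
E
```

```text
knob [0.46863395 0.04052186]
mov jaw width 0.060288021558205035 mid [ 0.553192   -0.00438996]
ang by jaw -0.4874440298860335
rest edge 0.04893879770971337 [ 0.55883916 -0.00730293]
len 0.026539697095226834 normal ang -172.5019474403793
len 0.025197233281380158 normal ang 116.18923248506097
nest V [ 0.57829245 -0.01768458] knob-nest 0.1241490118245822 -0.4879808580519403
play from jaw 0.008403864532689324 lat -1.0038334601370209e-05 rest edge->nest 0.022050068099367576 6.120503677230362e-05
```

```bash
python3 - <<'E'
from h import *
w=dict(np.load('w.npz'));T=np.load('T.npy')
for p in((0,0,-.011),(0,.003,-.011),(0,0,-.0125)): print(p,wproj(w,T,(T@np.append(p,1))[:3]))
g=w['pixels'];c=g[190:300,210:305]
m=(c.min(2)>232).astype(np.uint8)
n,l,st,ce=cv2.connectedComponentsWithStats(m)
for i in range(1,n):
  if st[i,4]>100: print(st[i],ce[i]+[210,190])
cv2.imwrite('pics/10.png',cv2.resize(c[:,:,::-1],None,fx=5,fy=5,interpolation=cv2.INTER_CUBIC))
E
```

```text
(0, 0, -0.011) [253.63954047 259.83329094]
(0, 0.003, -0.011) [253.65963841 265.20964216]
(0, 0, -0.0125) [253.61856178 261.45686135]
[ 14  12  63  28 790] [254.15063291 212.78227848]
[ 28  48  43  32 729] [263.27434842 250.80932785]
```

View pics/10.png

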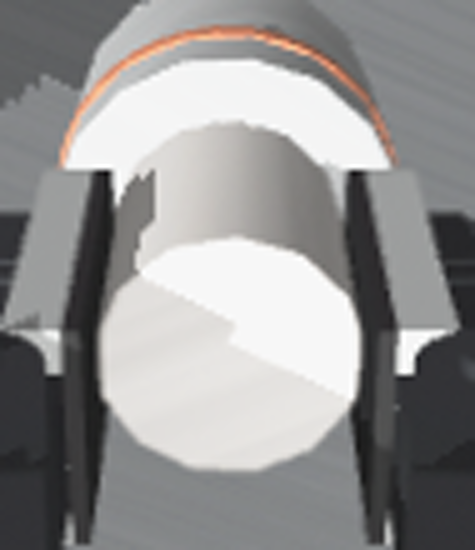

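Request:
{"name": "play_rows", "arguments": {"series": [{"fingers": 1, "turn": 0, "dx": 30, "dy": 22, "dz": 0}]}}

```text
clock: 9.7
position: [0.5229, -0.0549, 0.2096]
ee_rot: [0.013, 0.838, -0.546, -0.005]
contact_force: [-0.3, -1.2, -4.7]
width: 0.0245
```

```bash
python3 st.py 4|tail -1
```

```text
9.9 [ 0.529  -0.0517  0.2097] tilt [-0.0142 -0.0127] yaw -1.151 qd 0.026 F [-0.8  0.3 -5.4] M [0.01  0.028 0.033] 0.0244 q6 0.94
```

Request:
{"name": "play_rows", "arguments": {"series": [{"fingers": 1, "turn": 0, "dx": 30, "dy": 22, "dz": 0}]}}

```text
clock: 9.98
position: [0.5523, -0.033, 0.2092]
ee_rot: [0.014, 0.838, -0.545, -0.006]
contact_force: [-0.8, -1.8, -5.2]
width: 0.0241
```

```bash
python3 st.py 4|tail -1
```

```text
10.18 [ 0.5587 -0.0298  0.2094] tilt [-0.0155 -0.013 ] yaw -1.15 qd 0.026 F [-1.1  0.6 -6. ] M [-0.04   0.038 -0.018] 0.0248 q6 0.99
```

Request:
{"name": "play_rows", "arguments": {"series": [{"fingers": 1, "turn": 0, "dx": 16, "dy": 15, "dz": -20}]}}

```text
clock: 10.27
position: [0.5736, -0.0179, 0.1929]
ee_rot: [0.011, 0.839, -0.545, -0.001]
contact_force: [1.9, -1.6, -4.5]
width: 0.0244
```

```bash
python3 st.py 4|tail -1
```

```text
10.47 [ 0.5732 -0.0153  0.1887] tilt [-0.0187 -0.0134] yaw -1.15 qd 0.018 F [-0.4 -0.5 -5. ] M [-0.007 -0.014 -0.007] 0.0244 q6 1.02
```

Request:
{"name": "play_rows", "arguments": {"series": [{"fingers": 1, "turn": 0, "dx": 2, "dy": 1, "dz": -35}]}}

```text
clock: 10.55
position: [0.5797, -0.0159, 0.1603]
ee_rot: [0.008, 0.839, -0.544, 0.003]
contact_force: [2.4, -0.0, -5.6]
width: 0.0243
```

```bash
python3 st.py 4|tail -1
```

```text
10.75 [ 0.574  -0.0149  0.1537] tilt [-0.0209 -0.0136] yaw -1.151 qd 0.046 F [ 0.1 -0.4 -4.6] M [-0.023 -0.114 -0.027] 0.0241 q6 1.02
```

Request:
{"name": "play_rows", "arguments": {"series": [{"fingers": 1, "turn": 0, "dx": 1, "dy": 0, "dz": -35}]}}

```text
clock: 10.83
position: [0.5813, -0.0162, 0.1264]
ee_rot: [0.008, 0.839, -0.544, 0.003]
contact_force: [3.7, -0.7, -5.2]
width: 0.0244
```

```bash
python3 st.py 4|tail -1
```

```text
11.03 [ 0.575  -0.0152  0.1198] tilt [-0.0207 -0.0138] yaw -1.151 qd 0.035 F [-0.1  0.6 -4.9] M [-0.029 -0.076 -0.033] 0.0242 q6 1.02
```

Request:
{"name": "play_rows", "arguments": {"series": [{"fingers": 1, "turn": 0, "dx": 0, "dy": 1, "dz": -8}]}}

```text
clock: 11.12
position: [0.5776, -0.0149, 0.1149]
ee_rot: [0.01, 0.839, -0.544, -0.002]
contact_force: [0.5, -0.3, -4.4]
width: 0.0245
```

```bash
python3 st.py 3|tail -1
```

```text
11.27 [ 0.5754 -0.0143  0.1127] tilt [-0.0194 -0.014 ] yaw -1.151 qd 0.002 F [-1.3  0.8 -5.2] M [ 0.047 -0.024  0.048] 0.0244 q6 1.02
```

Request:
{"name": "play_rows", "arguments": {"series": [{"fingers": 1, "turn": 0, "dx": 0, "dy": 0, "dz": -8}]}}

```text
clock: 11.35
position: [0.577, -0.0145, 0.1066]
ee_rot: [0.01, 0.839, -0.544, -0.002]
contact_force: [1.0, 0.2, -4.2]
width: 0.0243
```

```bash
python3 st.py 3|tail -1
```

```text
11.5 [ 0.575  -0.0142  0.1043] tilt [-0.0205 -0.0138] yaw -1.151 qd 0.007 F [ 0.6  0.2 -4. ] M [ 0.018 -0.042  0.03 ] 0.0244 q6 1.02
```

Request:
{"name": "play_rows", "arguments": {"series": [{"fingers": 1, "turn": 0, "dx": 0, "dy": 0, "dz": -8}]}}

```text
clock: 11.58
position: [0.5763, -0.0144, 0.0975]
ee_rot: [0.011, 0.839, -0.544, -0.003]
contact_force: [0.6, 0.7, -4.7]
width: 0.024
```

```bash
python3 st.py 3|tail -1
```

```text
11.73 [ 0.5742 -0.0141  0.0954] tilt [-0.0227 -0.0135] yaw -1.151 qd 0.011 F [-0.6 -0.7 -5.7] M [-0.008 -0.005 -0.039] 0.0242 q6 1.03
```

Request:
{"name": "play_rows", "arguments": {"series": [{"fingers": 1, "turn": 0, "dx": 1, "dy": 0, "dz": -5}]}}

```text
clock: 11.82
position: [0.5758, -0.0142, 0.0909]
ee_rot: [0.012, 0.839, -0.544, -0.005]
contact_force: [0.7, -0.1, -5.5]
width: 0.0244
```

```bash
python3 st.py 3|tail -1
```

```text
11.97 [ 0.5748 -0.0141  0.0898] tilt [-0.0239 -0.0134] yaw -1.151 qd 0.007 F [ 0.1 -0.4 -4.9] M [ 0.048 -0.055  0.004] 0.0247 q6 1.03
```

Request:
{"name": "play_rows", "arguments": {"series": [{"fingers": 1, "turn": 0, "dx": 0, "dy": 0, "dz": -2}]}}

```text
clock: 12.05
position: [0.5753, -0.0141, 0.0881]
ee_rot: [0.012, 0.839, -0.544, -0.006]
contact_force: [0.1, -0.4, -5.6]
width: 0.0246
```

```bash
python3 st.py 3|tail -2
```

```text
12.15 [ 0.5747 -0.014   0.0875] tilt [-0.0244 -0.0133] yaw -1.151 qd 0.006 F [ 0.3  0.1 -4.8] M [ 0.063 -0.001  0.019] 0.0244 q6 1.03
12.2 [ 0.5747 -0.014   0.0877] tilt [-0.0243 -0.0134] yaw -1.151 qd 0.004 F [-0.5  0.1 -5.5] M [ 0.075 -0.081 -0.038] 0.0248 q6 1.03
```

Request:
{"name": "play_rows", "arguments": {"series": [{"fingers": 1, "turn": 0, "dx": 0, "dy": 0, "dz": -1}]}}

```text
clock: 12.28
position: [0.5749, -0.0141, 0.087]
ee_rot: [0.012, 0.839, -0.544, -0.006]
contact_force: [-2.3, -0.8, 6.2]
width: 0.0244
```

```bash
python3 st.py 3|tail -2
```

```text
12.38 [ 0.5749 -0.0141  0.0872] tilt [-0.0236 -0.0135] yaw -1.151 qd 0.002 F [-1.3 -0.  -2.2] M [-0.045  0.09  -0.033] 0.0243 q6 1.03
12.43 [ 0.5749 -0.0141  0.0872] tilt [-0.0235 -0.0136] yaw -1.151 qd 0.002 F [-0.8  0.1 -1.9] M [0.024 0.096 0.014] 0.0244 q6 1.03
```

Request:
{"name": "play_rows", "arguments": {"series": [{"fingers": 1, "turn": 0, "dx": 0, "dy": 0, "dz": -0.6}, {"fingers": -0.2, "turn": 0, "dx": 0, "dy": 0, "dz": 0}, {"fingers": -0.2, "turn": 0, "dx": 0, "dy": 0, "dz": 0}, {"fingers": -0.2, "turn": 0, "dx": 0, "dy": 0, "dz": 0}, {"fingers": -0.2, "turn": 0, "dx": 0, "dy": 0, "dz": 0}]}}

```text
clock: 12.85
position: [0.5775, -0.0144, 0.0893]
ee_rot: [0.011, 0.839, -0.544, -0.003]
contact_force: [0.5, 0.4, -0.4]
width: 0.0514
```

```bash
python3 st.py 2
```

```text
12.85 [ 0.5775 -0.0144  0.0893] tilt [-0.0168 -0.0144] yaw -1.151 qd 0.011 F [ 0.5  0.4 -0.4] M [ 0.013 -0.047 -0.039] 0.0514 q6 1.03
12.9 [ 0.5775 -0.0144  0.0893] tilt [-0.0166 -0.0144] yaw -1.151 qd 0.004 F [0.1 0.  0.4] M [-0.049  0.008 -0.002] 0.0511 q6 1.03
12.95 [ 0.5773 -0.0144  0.0892] tilt [-0.0171 -0.0143] yaw -1.151 qd 0.004 F [-0.8 -0.2  0.4] M [ 0.016  0.068 -0.007] 0.0514 q6 1.03
```

Request:
{"name": "play_rows", "arguments": {"series": [{"fingers": -0.2, "turn": 0, "dx": -1, "dy": 0, "dz": 20}]}}

```text
clock: 13.03
position: [0.5739, -0.0141, 0.1061]
ee_rot: [0.012, 0.839, -0.544, -0.007]
contact_force: [-0.5, 0.7, 0.1]
width: 0.0513
```

```bash
python3 st.py 3|tail -1
```

```text
13.18 [ 0.5776 -0.0145  0.1104] tilt [-0.0135 -0.0148] yaw -1.151 qd 0.027 F [-0.4 -0.2 -1. ] M [ 0.074 -0.019 -0.028] 0.0512 q6 1.02
```

Request:
{"name": "play_rows", "arguments": {"series": [{"fingers": -0.2, "turn": 0, "dx": 0, "dy": 0, "dz": 35}]}}

```text
clock: 13.27
position: [0.5728, -0.0139, 0.1393]
ee_rot: [0.013, 0.839, -0.544, -0.008]
contact_force: [0.0, -0.5, -0.2]
width: 0.0513
```

```bash
python3 st.py 3|tail -1
```

```text
13.42 [ 0.5794 -0.0147  0.1471] tilt [-0.0084 -0.0155] yaw -1.151 qd 0.053 F [0.9 0.4 0.5] M [0.084 0.049 0.035] 0.0512 q6 1.02
```

Request:
{"name": "play_rows", "arguments": {"series": [{"fingers": -0.2, "turn": 0, "dx": 0, "dy": 0, "dz": 40}]}}

```text
clock: 13.5
position: [0.5737, -0.014, 0.1794]
ee_rot: [0.012, 0.839, -0.544, -0.007]
contact_force: [0.0, -0.6, -1.0]
width: 0.0512
```

```bash
python3 st.py 3|tail -1
```

```text
13.65 [ 0.581  -0.0149  0.1887] tilt [-0.0034 -0.0162] yaw -1.151 qd 0.061 F [-0.4  0.2 -1.5] M [-0.005  0.021  0.016] 0.0515 q6 1.02
```

Request:
{"name": "play_rows", "arguments": {"series": [{"fingers": -0.2, "turn": 0.1, "dx": -25, "dy": 12, "dz": 5}, {"fingers": -0.2, "turn": 0.1, "dx": -25, "dy": 12, "dz": 5}, {"fingers": -0.2, "turn": 0.1, "dx": -25, "dy": 12, "dz": 5}, {"fingers": -0.2, "turn": 0.1, "dx": -25, "dy": 12, "dz": 5}]}}

```text
clock: 13.98
position: [0.4803, 0.0319, 0.2013]
ee_rot: [0.008, 0.933, -0.361, 0.002]
contact_force: [-0.1, 0.3, -0.1]
width: 0.0514
```

```bash
python3 st.py 4|tail -1; python3 look.py 11.png spigot_neck knob rest vjaw; python3 - <<'E'
from h import *
w=dict(np.load('w.npz'));T=np.load('T.npy')
for p in ((.5748,-.0158,.097),(.4686,.0405,.125)): print(wproj(w,T,p))
E
```

```text
14.18 [0.4816 0.0317 0.2022] tilt [-0.0001 -0.0171] yaw -0.743 qd 0.038 F [ 0.5 -0.  -0.4] M [ 0.017 -0.04  -0.016] 0.0518 q6 0.68
[0.4816 0.0317 0.2022] yaw -0.743 [-0.07  0.17  1.76 -0.02  1.22  0.68] 0.051785043337604746 14.1833
spigot_neck 0.62 [351.1 146.7] 330 382 125 169
spigot_neck 0.35 [60.  27.3] 0 118 0 59
knob 0.95 [231.7 192.5] 203 257 164 224
knob 0.64 [354.2 149. ] 329 382 125 169
vjaw 0.57 [375.5 125.4] 356 389 112 167
[370.70557971 154.52687286]
[232.28490407 200.45771193]
```

View pics/11.png

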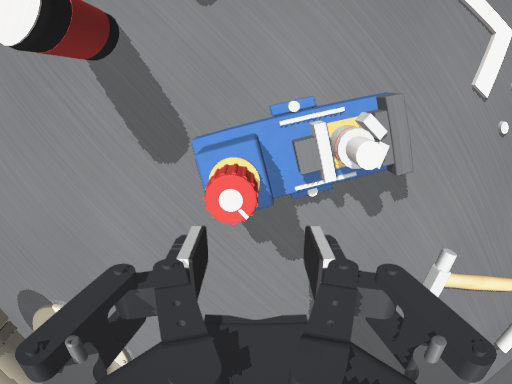

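Picture 11 (eleven viewed so far): the spigot stands upright on the rest at (350,147), and the knob hub is at (231,200), 1 px from my prediction. Next I turn the wrist back for clockwise range and centre it over the knob.

Request:
{"name": "play_rows", "arguments": {"series": [{"fingers": -0.5, "turn": 0.124, "dx": -1, "dy": 1, "dz": 0}, {"fingers": -0.5, "turn": 0.124, "dx": -1, "dy": 1, "dz": 0}, {"fingers": -0.5, "turn": 0.124, "dx": -1, "dy": 1, "dz": 0}, {"fingers": -0.5, "turn": 0.124, "dx": -1, "dy": 1, "dz": 0}, {"fingers": -0.5, "turn": 0.124, "dx": -1, "dy": 1, "dz": 0}, {"fingers": -0.5, "turn": 0.124, "dx": -1, "dy": 1, "dz": 0}, {"fingers": -0.5, "turn": 0.124, "dx": -1, "dy": 1, "dz": 0}, {"fingers": -0.5, "turn": 0.124, "dx": -1, "dy": 1, "dz": 0}, {"fingers": -0.5, "turn": 0.124, "dx": -1, "dy": 0, "dz": 0}, {"fingers": -0.5, "turn": 0.124, "dx": -1, "dy": 0, "dz": 0}, {"fingers": -0.5, "turn": 0.124, "dx": -1, "dy": 0, "dz": 0}, {"fingers": -0.5, "turn": 0.124, "dx": -1, "dy": 0, "dz": 0}, {"fingers": -0.5, "turn": 0.124, "dx": 0, "dy": 0, "dz": 0}, {"fingers": -0.5, "turn": 0.124, "dx": 0, "dy": 0, "dz": 0}]}}

```text
clock: 15.6
position: [0.48, 0.0343, 0.1971]
ee_rot: [0.003, 0.875, 0.484, 0.006]
contact_force: [-0.9, -0.1, 0.7]
width: 0.0639
```

```bash
python3 st.py 3|tail -1
```

```text
15.75 [0.4798 0.0344 0.1971] tilt [ 0.014  -0.0001] yaw 1.002 qd 0.016 F [-0.5 -0.6 -0.1] M [0.018 0.011 0.002] 0.0642 q6 -1.08
```

Request:
{"name": "play_rows", "arguments": {"series": [{"fingers": -0.5, "turn": 0, "dx": -11, "dy": 8, "dz": -20}]}}

```text
clock: 15.83
position: [0.4741, 0.0411, 0.18]
ee_rot: [0.006, 0.878, 0.478, 0.01]
contact_force: [0.8, -0.0, -0.5]
width: 0.0637
```

```bash
python3 st.py 3|tail -1
```

```text
15.98 [0.4674 0.0425 0.1761] tilt [0.0101 0.    ] yaw 1.0 qd 0.052 F [ 0.  -0.3  0.2] M [-0.017 -0.012 -0.027] 0.0638 q6 -1.06
```

Request:
{"name": "play_rows", "arguments": {"series": [{"fingers": -0.5, "turn": 0, "dx": 0, "dy": 0, "dz": -30}]}}

```text
clock: 16.07
position: [0.4727, 0.0421, 0.1507]
ee_rot: [0.006, 0.878, 0.479, 0.01]
contact_force: [1.8, -0.0, -0.2]
width: 0.0645
```

```bash
python3 st.py 3|tail -1; python3 look.py 12.png knob; python3 - <<'E'
from h import *
w=dict(np.load('w.npz'));T=np.load('T.npy')
g=w['pixels'].astype(int);m=((g[...,0]>g[...,1]*1.6)&(g[...,0]>130)&(g[...,1]<110)).astype(np.uint8)
n,l,st,ce=cv2.connectedComponentsWithStats(m);print([(st[i],ce[i].round(1)) for i in range(1,n) if st[i,4]>150])
print(wproj(w,T,(.4686,.0405,.125)))
E
```

```text
16.22 [0.4665 0.0423 0.1454] tilt [0.0066 0.    ] yaw 0.999 qd 0.045 F [-0.3 -0.6 -0.1] M [-0.052  0.023  0.007] 0.0642 q6 -1.06
[0.4665 0.0423 0.1454] yaw 0.999 [-0.06  0.19  1.88  0.    1.06 -1.06] 0.06417244068352584 16.2167
knob 0.73 [254.  219.7] 220 290 182 259
[(array([ 219,  182,   73,   80, 3459], dtype=int32), array([256.2, 219.6]))]
[254.63914644 233.51863313]
```

```bash
cat > fit.py <<'E'
from h import *
from scipy.optimize import least_squares
w=dict(np.load('w.npz'));T=np.load('T.npy')
g=w['pixels'].astype(int);m=((g[...,0]>g[...,1]*1.6)&(g[...,0]>130)&(g[...,1]<110)).astype(np.uint8)
n,l,st,ce=cv2.connectedComponentsWithStats(m);i=1+np.argmax(st[1:,4])
c=max(cv2.findContours((l==i).astype(np.uint8),0,1)[0],key=len)[:,0]
c=c[(c[:,1]>st[i,1]+st[i,3]*.55)]
W=np.array([wz(w,T,p,.125)[:2] for p in c])
r=least_squares(lambda p:np.hypot(*(W-p).T)-.0197,W.mean(0),loss='soft_l1',f_scale=.001)
print('knob',r.x,'rms',np.sqrt(np.mean(r.fun**2)),'in tool',(np.linalg.inv(T)@[*r.x,.125,1])[:3])
E
python3 fit.py
```

```text
knob [0.46576805 0.04356964] rms 0.005048908497052158 in tool [ 0.0005491  -0.00141799  0.02039251]
```

```bash
cat >> fit.py <<'E'
d=np.hypot(*(W-r.x).T);a=np.degrees(np.arctan2(c[:,1]-232,c[:,0]-255))
for lo in range(-30,210,20):
    k=(a>=lo)&(a<lo+20)
    if k.any(): print(lo,c[k].mean(0).round(),d[k].mean().round(4))
E
python3 fit.py
```

```text
knob [0.46576805 0.04356964] rms 0.005048908497052158 in tool [ 0.0005491  -0.00141799  0.02039251]
-30 [272. 228.] 0.0088
-10 [284. 232.] 0.0164
10 [280. 241.] 0.0167
30 [275. 249.] 0.018
50 [267. 253.] 0.0184
70 [259. 255.] 0.0183
90 [251. 254.] 0.0182
110 [243. 253.] 0.0189
130 [236. 247.] 0.0177
150 [231. 239.] 0.0167
170 [228. 234.] 0.0171
```

```bash
python3 - <<'E'
import cv2
i=cv2.imread('pics/12.png');cv2.imwrite('pics/12b.png',cv2.resize(i[150:310,150:363],(798,600),interpolation=cv2.INTER_CUBIC))
E
```

```text
(no output)
```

View pics/12b.png

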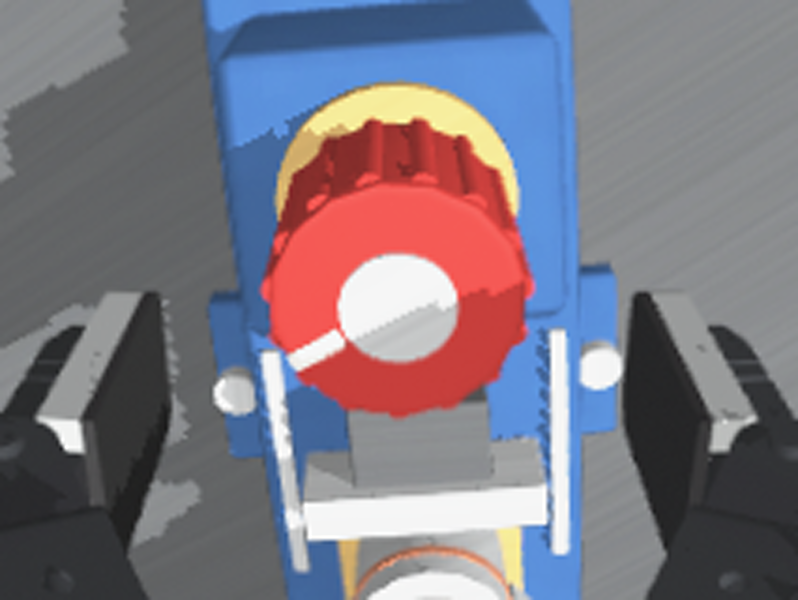

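```bash
python3 - <<'E'
from h import *
w=dict(np.load('w.npz'));T=np.load('T.npy')
for v in(230.2,231.5,232.2):
    p=wz(w,T,(256.2,v),.125);print(p,(np.linalg.inv(T)@[*p,1])[:3])
E
```

```text
[0.46732166 0.04237557 0.125     ] [0.00038573 0.00053463 0.02040269]
[0.468009   0.04193365 0.125     ] [0.00038607 0.00135177 0.0204072 ]
[0.46838029 0.04169493 0.125     ] [0.00038625 0.00179317 0.02040963]
```

The knob is centred between the pads, with its hub at (398,308) in the crop and the pads' middle at 397. Descending.

Request:
{"name": "play_rows", "arguments": {"series": [{"fingers": -0.5, "turn": 0, "dx": 1, "dy": 0, "dz": -20}]}}

```text
clock: 16.4
position: [0.4733, 0.042, 0.1311]
ee_rot: [0.005, 0.878, 0.479, 0.009]
contact_force: [0.8, -0.1, -0.5]
width: 0.0644
```

```bash
python3 st.py 3|tail -1
```

```text
16.55 [0.4694 0.0422 0.1276] tilt [ 0.011  -0.0002] yaw 0.999 qd 0.016 F [-0.4 -0.5 -0.3] M [-0.005 -0.032  0.016] 0.0642 q6 -1.06
```

Request:
{"name": "play_rows", "arguments": {"series": [{"fingers": -0.5, "turn": 0, "dx": 0, "dy": 0, "dz": -15}]}}

```text
clock: 16.63
position: [0.4723, 0.042, 0.1156]
ee_rot: [0.005, 0.878, 0.479, 0.008]
contact_force: [0.4, -0.1, 0.2]
width: 0.0642
```

```bash
python3 st.py 3|tail -1
```

```text
16.78 [0.4693 0.0422 0.1131] tilt [ 0.0104 -0.0002] yaw 0.999 qd 0.013 F [-0.2 -0.4 -0.5] M [-0.022  0.055  0.013] 0.064 q6 -1.06
```

Request:
{"name": "play_rows", "arguments": {"series": [{"fingers": -0.5, "turn": 0, "dx": 0, "dy": 0, "dz": -8}]}}

```text
clock: 16.87
position: [0.471, 0.0421, 0.107]
ee_rot: [0.004, 0.878, 0.479, 0.006]
contact_force: [0.3, 0.2, 0.2]
width: 0.0641
```

```bash
python3 st.py 3|tail -1
```

```text
17.02 [0.4692 0.0422 0.1052] tilt [ 0.0102 -0.0002] yaw 0.999 qd 0.006 F [-0.1 -0.8  0.1] M [-0.023 -0.03  -0.044] 0.0639 q6 -1.06
```

Request:
{"name": "play_rows", "arguments": {"series": [{"fingers": -0.5, "turn": 0, "dx": -2, "dy": 0, "dz": -6}]}}

```text
clock: 17.1
position: [0.4687, 0.0421, 0.1002]
ee_rot: [0.003, 0.878, 0.479, 0.006]
contact_force: [0.2, 0.8, 0.2]
width: 0.0643
```

```bash
python3 st.py 3|tail -1
```

```text
17.25 [0.4666 0.0422 0.0989] tilt [ 0.0091 -0.0001] yaw 0.999 qd 0.01 F [-0.1  0.1  0.2] M [ 0.01  -0.016  0.016] 0.064 q6 -1.06
```

Request:
{"name": "play_rows", "arguments": {"squeeze": 50, "series": [{"fingers": 1, "turn": 0, "dx": 0, "dy": 0, "dz": 0}, {"fingers": 1, "turn": 0, "dx": 0, "dy": 0, "dz": 0}, {"fingers": 1, "turn": 0, "dx": 0, "dy": 0, "dz": 0}, {"fingers": 1, "turn": 0, "dx": 0, "dy": 0, "dz": 0}]}}

```text
clock: 17.58
position: [0.4668, 0.0426, 0.0993]
ee_rot: [0.002, 0.878, 0.479, 0.004]
contact_force: [0.2, -0.7, -3.7]
width: 0.0388
```

```bash
python3 st.py 2
```

```text
17.58 [0.4668 0.0426 0.0993] tilt [0.0096 0.0005] yaw 0.999 qd 0.002 F [ 0.2 -0.7 -3.7] M [-0.122  0.086 -0.026] 0.0388 q6 -1.06
17.63 [0.4668 0.0425 0.0992] tilt [0.0095 0.0004] yaw 0.999 qd 0.002 F [0.  0.5 1.4] M [-0.063  0.089 -0.05 ] 0.0391 q6 -1.06
17.68 [0.4668 0.0426 0.0992] tilt [0.0095 0.0005] yaw 0.999 qd 0.002 F [0.1 0.6 0.7] M [-0.024  0.106  0.035] 0.0389 q6 -1.06
```

Request:
{"name": "play_rows", "arguments": {"series": [{"fingers": 1, "turn": -0.1, "dx": 0, "dy": 0, "dz": 0}, {"fingers": 1, "turn": -0.1, "dx": 0, "dy": 0, "dz": 0}, {"fingers": 1, "turn": -0.1, "dx": 0, "dy": 0, "dz": 0}, {"fingers": 1, "turn": -0.1, "dx": 0, "dy": 0, "dz": 0}, {"fingers": 1, "turn": -0.1, "dx": 0, "dy": 0, "dz": 0}]}}

```text
clock: 18.1
position: [0.467, 0.0427, 0.0992]
ee_rot: [0.003, 0.971, 0.238, 0.004]
contact_force: [1.2, 0.9, -0.1]
width: 0.0388
```

```bash
python3 st.py 2
```

```text
18.1 [0.467  0.0427 0.0992] tilt [ 0.0086 -0.0046] yaw 0.48 qd 1.259 F [ 1.2  0.9 -0.1] M [0.046 0.163 0.165] 0.0388 q6 -0.53
18.15 [0.467  0.0426 0.0992] tilt [ 0.0086 -0.0047] yaw 0.476 qd 0.248 F [ 0.9 -0.8  0.9] M [-0.014  0.191  0.082] 0.0389 q6 -0.53
18.2 [0.467  0.0427 0.0992] tilt [ 0.0086 -0.0046] yaw 0.485 qd 0.088 F [-0.3  0.3 -0.5] M [0.059 0.228 0.011] 0.0389 q6 -0.54
```

Request:
{"name": "play_rows", "arguments": {"series": [{"fingers": 1, "turn": -0.1, "dx": 0, "dy": 0, "dz": 0}, {"fingers": 1, "turn": -0.1, "dx": 0, "dy": 0, "dz": 0}, {"fingers": 1, "turn": -0.1, "dx": 0, "dy": 0, "dz": 0}, {"fingers": 1, "turn": -0.1, "dx": 0, "dy": 0, "dz": 0}, {"fingers": 1, "turn": -0.1, "dx": 0, "dy": 0, "dz": 0}, {"fingers": 1, "turn": -0.1, "dx": 0, "dy": 0, "dz": 0}, {"fingers": 1, "turn": -0.1, "dx": 0, "dy": 0, "dz": 0}]}}

```text
clock: 18.78
position: [0.4673, 0.0426, 0.0992]
ee_rot: [0.004, 0.994, -0.111, 0.002]
contact_force: [0.0, 0.1, -0.9]
width: 0.039
```

```bash
python3 st.py 1
```

```text
18.78 [0.4673 0.0426 0.0992] tilt [ 0.0035 -0.0093] yaw -0.222 qd 1.212 F [ 0.   0.1 -0.9] M [0.17  0.125 0.18 ] 0.039 q6 0.18
18.83 [0.4673 0.0427 0.0992] tilt [ 0.0034 -0.0092] yaw -0.226 qd 0.231 F [ 0.   0.8 -1.1] M [0.144 0.205 0.028] 0.039 q6 0.18
```

Request:
{"name": "play_rows", "arguments": {"series": [{"fingers": 1, "turn": -0.1, "dx": 0, "dy": 0, "dz": 0}, {"fingers": 1, "turn": -0.1, "dx": 0, "dy": 0, "dz": 0}]}}

```text
clock: 19.0
position: [0.4673, 0.0426, 0.0993]
ee_rot: [0.005, 0.978, -0.21, 0.002]
contact_force: [0.3, 0.7, 0.7]
width: 0.0389
```

```bash
python3 st.py 1
```

```text
19.0 [0.4673 0.0426 0.0993] tilt [ 0.0015 -0.0098] yaw -0.423 qd 1.159 F [0.3 0.7 0.7] M [0.202 0.157 0.17 ] 0.0389 q6 0.38
19.05 [0.4673 0.0426 0.0992] tilt [ 0.0014 -0.0098] yaw -0.426 qd 0.217 F [-0.8  0.8 -0.2] M [ 0.124  0.152 -0.003] 0.0384 q6 0.38
```

Request:
{"name": "play_rows", "arguments": {"series": [{"fingers": 1, "turn": -0.08, "dx": 0, "dy": 0, "dz": 0}]}}

```text
clock: 19.13
position: [0.4673, 0.0426, 0.0992]
ee_rot: [0.005, 0.969, -0.249, 0.002]
contact_force: [0.7, -0.6, 0.1]
width: 0.0392
```

```bash
python3 st.py 1
```

```text
19.13 [0.4673 0.0426 0.0992] tilt [ 0.0007 -0.0099] yaw -0.502 qd 1.053 F [ 0.7 -0.6  0.1] M [ 0.172 -0.061  0.151] 0.0392 q6 0.46
19.18 [0.4674 0.0426 0.0992] tilt [ 0.0006 -0.0097] yaw -0.507 qd 0.164 F [ 0.6  0.2 -0.5] M [0.162 0.233 0.053] 0.0386 q6 0.46
```

Request:
{"name": "play_rows", "arguments": {"series": [{"fingers": 1, "turn": -0.1, "dx": 0, "dy": 0, "dz": 0}]}}

```text
clock: 19.27
position: [0.4674, 0.0425, 0.0993]
ee_rot: [0.005, 0.955, -0.297, 0.001]
contact_force: [-0.2, -0.8, -0.6]
width: 0.0388
```

```bash
python3 st.py
```

```text
19.27 [0.4674 0.0425 0.0993] tilt [-0.0003 -0.0099] yaw -0.603 qd 1.281 F [-0.2 -0.8 -0.6] M [0.177 0.073 0.229] 0.0388 q6 0.56
```

Request:
{"name": "play_rows", "arguments": {"series": [{"fingers": 1, "turn": -0.1, "dx": 0, "dy": 0, "dz": 0}]}}

```text
clock: 19.35
position: [0.4674, 0.0425, 0.0993]
ee_rot: [0.005, 0.939, -0.343, 0.001]
contact_force: [1.2, 0.9, -1.9]
width: 0.0389
```

```bash
python3 st.py
```

```text
19.35 [0.4674 0.0425 0.0993] tilt [-0.0012 -0.0097] yaw -0.701 qd 1.133 F [ 1.2  0.9 -1.9] M [0.228 0.056 0.174] 0.0389 q6 0.66
```

Request:
{"name": "play_rows", "arguments": {"series": [{"fingers": 1, "turn": -0.1, "dx": 0, "dy": 0, "dz": 0}]}}

```text
clock: 19.43
position: [0.4674, 0.0425, 0.0992]
ee_rot: [0.005, 0.921, -0.389, 0.001]
contact_force: [0.3, 0.3, -0.4]
width: 0.0389
```

```bash
python3 st.py
```

```text
19.43 [0.4674 0.0425 0.0992] tilt [-0.0021 -0.0096] yaw -0.799 qd 1.165 F [ 0.3  0.3 -0.4] M [0.167 0.025 0.191] 0.0389 q6 0.76
```

Request:
{"name": "play_rows", "arguments": {"series": [{"fingers": 1, "turn": -0.1, "dx": 0, "dy": 0, "dz": 0}]}}

```text
clock: 19.52
position: [0.4674, 0.0425, 0.0992]
ee_rot: [0.005, 0.901, -0.434, 0.001]
contact_force: [-0.0, -0.0, -1.4]
width: 0.0384
```

```bash
python3 st.py
```

```text
19.52 [0.4674 0.0425 0.0992] tilt [-0.003  -0.0093] yaw -0.897 qd 1.161 F [-0.  -0.  -1.4] M [0.212 0.16  0.247] 0.0384 q6 0.85
```

Request:
{"name": "play_rows", "arguments": {"series": [{"fingers": 1, "turn": -0.08, "dx": 0, "dy": 0, "dz": 0}]}}

```text
clock: 19.6
position: [0.4674, 0.0424, 0.0993]
ee_rot: [0.005, 0.883, -0.469, 0.0]
contact_force: [-0.5, -0.0, -1.2]
width: 0.039
```

```bash
python3 st.py
```

```text
19.6 [0.4674 0.0424 0.0993] tilt [-0.0038 -0.0091] yaw -0.975 qd 0.902 F [-0.5 -0.  -1.2] M [0.209 0.059 0.219] 0.039 q6 0.93
```

Request:
{"name": "play_rows", "arguments": {"series": [{"fingers": 1, "turn": -0.08, "dx": 0, "dy": 0, "dz": 0}]}}

```text
clock: 19.68
position: [0.4675, 0.0424, 0.0992]
ee_rot: [0.005, 0.865, -0.502, 0.0]
contact_force: [-0.3, 1.0, 0.5]
width: 0.0392
```

```bash
python3 st.py
```

```text
19.68 [0.4675 0.0424 0.0992] tilt [-0.0044 -0.0087] yaw -1.052 qd 0.916 F [-0.3  1.   0.5] M [0.25  0.02  0.256] 0.0392 q6 1.01
```

Request:
{"name": "play_rows", "arguments": {"series": [{"fingers": 1, "turn": -0.08, "dx": 0, "dy": 0, "dz": 0}]}}

```text
clock: 19.77
position: [0.4675, 0.0424, 0.0992]
ee_rot: [0.005, 0.845, -0.535, 0.0]
contact_force: [0.3, 0.4, 1.2]
width: 0.0389
```

```bash
python3 st.py 1; python3 look.py 13.png knob; python3 -c "
from h import *
s=get_image('scene');save(s,'s13.png')"
```

```text
19.77 [0.4675 0.0424 0.0992] tilt [-0.005  -0.0083] yaw -1.13 qd 0.91 F [0.3 0.4 1.2] M [0.285 0.043 0.282] 0.0389 q6 1.08
19.82 [0.4675 0.0424 0.0993] tilt [-0.005  -0.0083] yaw -1.133 qd 0.159 F [0.2 0.1 0.2] M [0.223 0.047 0.08 ] 0.039 q6 1.09
[0.4675 0.0424 0.0993] yaw -1.133 [-0.05  0.25  1.94 -0.01  0.96  1.09] 0.038955570827711214 19.8167
```

Request:
{"name": "play_rows", "arguments": {"series": [{"fingers": 1, "turn": -0.08, "dx": 0, "dy": 0, "dz": 0}]}}

```text
clock: 20.05
position: [0.4675, 0.0424, 0.0993]
ee_rot: [0.005, 0.824, -0.566, 0.0]
contact_force: [-0.3, -0.6, -0.1]
width: 0.039
```

```bash
python3 st.py
```

```text
20.05 [0.4675 0.0424 0.0993] tilt [-0.0054 -0.0079] yaw -1.204 qd 0.967 F [-0.3 -0.6 -0.1] M [0.205 0.046 0.123] 0.039 q6 1.16
```

Request:
{"name": "play_rows", "arguments": {"series": [{"fingers": 1, "turn": -0.08, "dx": 0, "dy": 0, "dz": 0}]}}

```text
clock: 20.13
position: [0.4676, 0.0424, 0.0992]
ee_rot: [0.005, 0.801, -0.599, -0.0]
contact_force: [-0.1, 0.7, 0.3]
width: 0.039
```

```bash
python3 st.py
```

```text
20.13 [0.4676 0.0424 0.0992] tilt [-0.0059 -0.0074] yaw -1.284 qd 0.915 F [-0.1  0.7  0.3] M [0.224 0.076 0.046] 0.039 q6 1.24
```

Request:
{"name": "play_rows", "arguments": {"series": [{"fingers": 1, "turn": -0.08, "dx": 0, "dy": 0, "dz": 0}]}}

```text
clock: 20.22
position: [0.4676, 0.0424, 0.0993]
ee_rot: [0.005, 0.776, -0.63, -0.0]
contact_force: [-0.1, -0.0, 0.1]
width: 0.0386
```

```bash
python3 st.py 1
```

```text
20.22 [0.4676 0.0424 0.0993] tilt [-0.0063 -0.0068] yaw -1.364 qd 0.941 F [-0.1 -0.   0.1] M [ 0.162  0.054 -0.078] 0.0386 q6 1.32
20.27 [0.4676 0.0424 0.0992] tilt [-0.0064 -0.0067] yaw -1.367 qd 0.18 F [-0.5 -0.3  0.8] M [ 0.183  0.039 -0.045] 0.039 q6 1.32
```

Request:
{"name": "play_rows", "arguments": {"series": [{"fingers": 1, "turn": -0.08, "dx": 0, "dy": 0, "dz": 0}]}}

```text
clock: 20.35
position: [0.4675, 0.0424, 0.0992]
ee_rot: [0.005, 0.75, -0.661, -0.001]
contact_force: [0.6, -0.7, 1.6]
width: 0.039
```

```bash
python3 st.py 1
```

```text
20.35 [0.4675 0.0424 0.0992] tilt [-0.007  -0.0062] yaw -1.444 qd 1.04 F [ 0.6 -0.7  1.6] M [ 0.173 -0.005  0.057] 0.039 q6 1.4
20.4 [0.4676 0.0424 0.0992] tilt [-0.007  -0.0061] yaw -1.449 qd 0.165 F [ 0.1 -0.8  0.1] M [ 0.154  0.036 -0.026] 0.0387 q6 1.4
```

Request:
{"name": "play_rows", "arguments": {"series": [{"fingers": 1, "turn": -0.06, "dx": 0, "dy": 0, "dz": 0}]}}

```text
clock: 20.48
position: [0.4675, 0.0423, 0.0993]
ee_rot: [0.005, 0.73, -0.683, -0.001]
contact_force: [-0.4, -0.1, 0.4]
width: 0.0391
```

```bash
python3 st.py 3
```

```text
20.48 [0.4675 0.0423 0.0993] tilt [-0.0073 -0.0058] yaw -1.505 qd 0.768 F [-0.4 -0.1  0.4] M [0.108 0.063 0.124] 0.0391 q6 1.46
20.53 [0.4676 0.0423 0.0993] tilt [-0.0072 -0.0057] yaw -1.509 qd 0.118 F [ 0.4 -0.6  0.6] M [ 0.141  0.034 -0.063] 0.039 q6 1.46
20.58 [0.4675 0.0423 0.0992] tilt [-0.0073 -0.0057] yaw -1.505 qd 0.029 F [ 0.1 -0.1 -1. ] M [ 0.048  0.029 -0.028] 0.0388 q6 1.46
20.63 [0.4676 0.0423 0.0993] tilt [-0.0073 -0.0057] yaw -1.505 qd 0.007 F [ 0.5 -0.2  0.9] M [ 0.134  0.024 -0.024] 0.0393 q6 1.46
```

Request:
{"name": "play_rows", "arguments": {"series": [{"fingers": -0.5, "turn": 0, "dx": 0, "dy": 0, "dz": 0}, {"fingers": -0.5, "turn": 0, "dx": 0, "dy": 0, "dz": 0}, {"fingers": -0.5, "turn": 0, "dx": 0, "dy": 0, "dz": 0}, {"fingers": -0.5, "turn": 0, "dx": 0, "dy": 0, "dz": 0}]}}

```text
clock: 20.97
position: [0.4675, 0.0421, 0.0992]
ee_rot: [0.005, 0.733, -0.68, -0.0]
contact_force: [0.3, -0.1, -0.2]
width: 0.064
```

```bash
python3 st.py 2|tail -1
```

```text
21.07 [0.4675 0.0421 0.0991] tilt [-0.0073 -0.0063] yaw -1.496 qd 0.006 F [0.6 0.2 0.4] M [-0.028  0.016 -0.005] 0.0641 q6 1.45
```

Request:
{"name": "play_rows", "arguments": {"series": [{"fingers": -0.5, "turn": 0, "dx": 0, "dy": 0, "dz": 20}]}}

```text
clock: 21.15
position: [0.4648, 0.0422, 0.1166]
ee_rot: [0.007, 0.733, -0.68, -0.003]
contact_force: [-0.8, -0.3, 0.1]
width: 0.0638
```

```bash
python3 st.py 3|tail -1
```

```text
21.3 [0.4687 0.0421 0.1201] tilt [-0.004  -0.0065] yaw -1.495 qd 0.029 F [ 0.6 -0.3 -0.7] M [0.053 0.004 0.003] 0.064 q6 1.45
```

Request:
{"name": "play_rows", "arguments": {"series": [{"fingers": -0.5, "turn": 0, "dx": 0, "dy": 0, "dz": 35}]}}

```text
clock: 21.38
position: [0.4639, 0.0422, 0.1501]
ee_rot: [0.008, 0.733, -0.68, -0.004]
contact_force: [0.2, 0.2, 0.2]
width: 0.0639
```

```bash
python3 st.py 3|tail -1
```

```text
21.53 [0.4703 0.042  0.1565] tilt [ 0.0008 -0.0067] yaw -1.495 qd 0.051 F [-0.6 -0.   0.2] M [-0.021  0.003 -0.03 ] 0.0639 q6 1.45
```

Request:
{"name": "play_rows", "arguments": {"series": [{"fingers": -0.5, "turn": 0, "dx": -5, "dy": -20, "dz": 35}]}}

```text
clock: 21.62
position: [0.4614, 0.0242, 0.1861]
ee_rot: [0.005, 0.734, -0.679, -0.003]
contact_force: [-0.1, -0.2, -0.7]
width: 0.0642
```

```bash
python3 st.py 3|tail -1;python3 look.py 14.png knob collar spigot_neck vjaw
```

```text
21.77 [0.4664 0.0213 0.1924] tilt [ 0.0043 -0.0074] yaw -1.496 qd 0.048 F [0.3 0.1 0. ] M [0.    0.004 0.028] 0.064 q6 1.4
[0.4664 0.0213 0.1924] yaw -1.496 [-0.1   0.15  1.81 -0.01  1.18  1.4 ] 0.06401022693986064 21.7667
knob 0.68 [228.1 193. ] 198 254 163 226
collar 0.77 [226.7 191.5] 198 256 156 226
spigot_neck 0.7 [456.6 265.5] 442 471 253 282
spigot_neck 0.63 [307.6  62.2] 282 331 40 86
spigot_neck 0.59 [506.1 192.1] 497 511 183 205
vjaw 0.9 [315.6  40.2] 288 342 29 68
```

```bash
python3 - <<'E'
from h import *
w=dict(np.load('w.npz'));T=np.load('T.npy')
K0=np.array([.4686,.0408])
def bright(r,a,z,c): 
    u=wproj(w,T,(c[0]+r*np.cos(a),c[1]+r*np.sin(a),z));return cv2.getRectSubPix(w['pixels'],(1,1),tuple(map(float,u)))[0,0].astype(int)
# refine centre by red blob/hub: white hub
best=None
A=np.radians(np.arange(-180,180,5))
g=w['pixels'].astype(int);m=((g[...,0]>g[...,1]*1.6)&(g[...,0]>120)&(g[...,1]<120)).astype(np.uint8)
n,l,st,ce=cv2.connectedComponentsWithStats(m);print([st[i] for i in range(1,n) if st[i,4]>200],'pred centre',wproj(w,T,(*K0,.125)))
hub=((g.min(2)>140)).astype(np.uint8);hub[:163]=0;hub[226:]=0;hub[:,:198]=0;hub[:,254:]=0
n,l,st,ce=cv2.connectedComponentsWithStats(hub);print([(st[i],ce[i].round(1)) for i in range(1,n) if st[i,4]>15])
for r in(.0115,.0145,.017): print(r,[(int(np.degrees(a)),*bright(r,a,.125,K0)) for a in A if bright(r,a,.125,K0)[1]>110])
for r in(.0205,.0215,.0225): print('collar',r,[(int(np.degrees(a)),*bright(r,a,.079,K0)) for a in A if bright(r,a,.079,K0)[0]<75])
T2=T.copy()
yaw=.999;T2[:3,:3]=Ro.from_euler('z',yaw-np.arctan2(T[1,0],T[0,0])).as_matrix()@T[:3,:3];T2[:3,3]=(.4665,.0423,.1454)
a=wz(w,T2,(150+315/3.746,150+352/3.746),.125)-wz(w,T2,(256.2,232),.125);print('initial mark ang',np.degrees(np.arctan2(a[1],a[0])),np.hypot(*a[:2]))
cv2.imwrite('pics/14b.png',cv2.resize(w['pixels'][20:250,180:360,::-1],(468,598),interpolation=cv2.INTER_CUBIC))
E
```

```text
[array([ 197,  164,   58,   63, 1930], dtype=int32)] pred centre [226.83988912 199.41420164]
[(array([204, 163,  18,  16,  73], dtype=int32), array([211.4, 167.6])), (array([202, 189,  36,  28, 563], dtype=int32), array([223. , 201.7]))]
0.0115 [(115, np.int64(246), np.int64(144), np.int64(140)), (119, np.int64(242), np.int64(223), np.int64(221)), (125, np.int64(246), np.int64(215), np.int64(213)), (130, np.int64(247), np.int64(208), np.int64(206)), (135, np.int64(246), np.int64(119), np.int64(114))]
0.0145 [(119, np.int64(247), np.int64(240), np.int64(240)), (125, np.int64(247), np.int64(247), np.int64(247)), (130, np.int64(247), np.int64(238), np.int64(237))]
0.017 [(119, np.int64(247), np.int64(242), np.int64(241)), (125, np.int64(247), np.int64(247), np.int64(247)), (130, np.int64(247), np.int64(207), np.int64(205))]
collar 0.0205 []
collar 0.0215 []
collar 0.0225 [(-80, np.int64(70), np.int64(104), np.int64(150)), (-75, np.int64(67), np.int64(104), np.int64(156)), (-65, np.int64(71), np.int64(104), np.int64(151)), (-59, np.int64(71), np.int64(105), np.int64(155)), (-55, np.int64(72), np.int64(104), np.int64(150))]
initial mark ang -91.71700160756457 0.01489357913105553
```

Request:
{"name": "play_rows", "arguments": {"series": [{"fingers": -0.5, "turn": 0, "dx": -34, "dy": 8, "dz": 0}, {"fingers": -0.5, "turn": 0, "dx": -34, "dy": 8, "dz": 0}, {"fingers": -0.5, "turn": 0, "dx": -34, "dy": 8, "dz": 0}, {"fingers": -0.5, "turn": 0, "dx": -34, "dy": 8, "dz": 0}]}}

```text
clock: 22.35
position: [0.3308, 0.0545, 0.1858]
ee_rot: [0.004, 0.733, -0.68, 0.001]
contact_force: [-0.0, -0.7, 0.1]
width: 0.064
```

```bash
python3 st.py 3|tail -1;python3 look.py 15.png knob collar spigot_neck; cat > pol.py <<'E'
from h import *
w=dict(np.load('w.npz'));T=np.load('T.npy')
def px(r,a,z,c):
    u=wproj(w,T,(c[0]+r*np.cos(a),c[1]+r*np.sin(a),z));return cv2.getRectSubPix(w['pixels'],(1,1),tuple(map(float,u)))[0,0].astype(int)
g=w['pixels'].astype(int);K0=np.array([.4686,.0408]);print('centre',wproj(w,T,(*K0,.125)),wproj(w,T,(*K0,.079)))
m=((g[...,0]>1.6*g[...,1])&(g[...,0]>110)).astype(np.uint8);n,l,st,ce=cv2.connectedComponentsWithStats(m);print('red',[st[i] for i in range(1,n) if st[i,4]>200])
A=np.arange(-180,180,6)
print('mark',[a for a in A if px(.0145,np.radians(a),.125,K0)[1]>130])
for r in(.021,.022):
    print('collar',r,[(int(a),*map(int,px(r,np.radians(a),.079,K0))) for a in A if 90<a or a<-90])
E
python3 pol.py
```

```text
22.5 [0.3294 0.0548 0.186 ] tilt [-0.0038 -0.0062] yaw -1.495 qd 0.081 F [-0.   0.4  0. ] M [-0.048 -0.044  0.028] 0.0638 q6 1.46
[0.3294 0.0548 0.186 ] yaw -1.495 [-0.04 -0.05  2.04 -0.01  1.16  1.46] 0.0638264994397635 22.5
knob 0.96 [287.5  14.2] 257 321 0 42
collar 0.6 [285.4  20.2] 254 321 0 49
spigot_neck 0.98 [497.5 176.1] 486 511 167 191
centre [291.82728906   4.06815522] [284.79755962  21.2870235 ]
red [array([ 258,    0,   64,   44, 1682], dtype=int32), array([  13,   37,   72,   43, 1602], dtype=int32)]
mark [np.int64(-24), np.int64(-18), np.int64(-12), np.int64(-6), np.int64(0), np.int64(6), np.int64(12), np.int64(18), np.int64(24), np.int64(30), np.int64(36), np.int64(42), np.int64(120), np.int64(126)]
collar 0.021 [(-180, 247, 240, 162), (-174, 247, 238, 158), (-168, 233, 212, 137), (-162, 215, 179, 111), (-156, 216, 181, 111), (-150, 213, 177, 109), (-144, 215, 178, 110), (-138, 215, 179, 110), (-132, 215, 180, 111), (-126, 214, 178, 110), (-120, 205, 165, 103), (-114, 197, 155, 98), (-108, 151, 93, 64), (-102, 120, 46, 41), (-96, 181, 61, 58), (96, 231, 180, 116), (10
[... 240 characters left out ...]
68, 227, 195, 120), (174, 231, 202, 125)]
collar 0.022 [(-180, 247, 239, 160), (-174, 247, 238, 157), (-168, 240, 220, 139), (-162, 216, 181, 111), (-156, 214, 178, 110), (-150, 212, 178, 111), (-144, 213, 177, 110), (-138, 202, 171, 113), (-132, 191, 163, 109), (-126, 197, 168, 117), (-120, 180, 159, 122), (-114, 174, 155, 122), (-108, 175, 152, 118), (-102, 113, 85, 98), (-96, 213, 74, 70), (96, 246, 234, 154), (102, 246, 231, 150), (108, 247, 239, 159), (114, 247, 241, 163), (120, 247, 240, 162), (126, 247, 240, 162), (132, 246, 237, 156), (138, 247, 238, 158), (144, 246, 236, 154), (150, 145, 125, 88), (156, 163, 139, 95), (162, 243, 227, 145), (168, 246, 236, 156), (174, 244, 231, 150)]
```

```bash
python3 - <<'E'
from h import *
b=get_image('top')
print('nest top pred',proj(b,(.5783,-.0177,.097)),'foot',proj(b,(.5783,-.0177,.03)))
for l in('spigot_neck','spray','flask','hammer'): print(l,[(round(m['p'],2),m['xy'].round(1) if hasattr(m['xy'],'round') else m['xy']) for m in masks_of(b,l)])
g=b['pixels'][155:195,235:285];m=(g.min(2)>225).astype(np.uint8);n,_,st,ce=cv2.connectedComponentsWithStats(m)
print([(st[i],(ce[i]+[235,155]).round(1)) for i in range(1,n) if st[i,4]>8])
# wrist view 14
w=dict(np.load('w.npz'));im=cv2.imread('pics/14.png')
T=np.eye(4);x=np.array([np.cos(-1.496),np.sin(-1.496),0]);z=np.array([.0043,-.0074,-1]);z/=np.linalg.norm(z);x-=z*(x@z);x/=np.linalg.norm(x)
T[:3,:3]=np.c_[x,np.cross(z,x),z];T[:3,3]=(.4664,.0213,.1924)
print('pred14 top',wproj(w,T,(.5783,-.0177,.097)),'shoulder',wproj(w,T,(.5783,-.0177,.065)))
c=im[30:95,270:350];m=(c.min(2)>225).astype(np.uint8);n,_,st,ce=cv2.connectedComponentsWithStats(m)
print([(st[i],(ce[i]+[270,30]).round(1)) for i in range(1,n) if st[i,4]>30])
s=get_state();print(s['clock'],s['contact_force'].round(1))
E
```

```text
nest top pred [258.59618857 168.25749195] foot [258.29020385 172.70772862]
spigot_neck [(0.79, [257.2, 171.7]), (0.68, [244.6, 192.0]), (0.54, [361.7, 260.0])]
spray [(0.6, [140.7, 220.1])]
flask [(0.92, [101.2, 160.8]), (0.55, [380.4, 160.2]), (0.48, [247.1, 191.9])]
hammer [(0.85, [380.2, 160.1]), (0.15, [247.1, 194.4])]
[(array([17,  9, 11, 10, 80], dtype=int32), array([257.4, 168.6])), (array([ 9, 21, 18, 11, 30], dtype=int32), array([252.4, 180.6]))]
pred14 top [315.62895572  55.9724488 ] shoulder [308.17015821  61.28471923]
[(array([  16,    0,   55,   54, 1765], dtype=int32), array([309.3,  54.2])), (array([  0,  36,  44,  29, 486], dtype=int32), array([286.9,  83.1]))]
22.95 [-0.6 -0.1  0.1]
```

```bash
python3 -c "from rig import sign_off;print(sign_off())"
```

```text
the job is handed in; nothing more can be done
None
```

The spigot is clamped in the vice after one clutch click, and the job was handed in at about 23 s with the gripper clear of everything.

**What I did:** I took the largest of the three spigots by its neck and stood it on the brass rest about 4 mm short of home. The touch-down was light, about 10 N at the first contact. After letting go, I turned the red knob 2.50 rad clockwise in one grip, until the torque reached 0.28 N m and dropped. I stopped as it began to rise again and let go.

**Last checks:**
- **Clicks:** the white knob mark is at about 124° and the black collar mark at about 153°. That is 29–30° clockwise, so one click. The knob turned as far as the gripper did, so the fingers did not slip.
- **Spigot:** in the top camera its neck top is at (257.4, 168.6), against (258.6, 168.3) expected for upright at the nest.
- **Other objects:** the spray can, flask and hammer are within about 3 px of where they started.

**Problems along the way:**
- One early move call was refused because rows lacked some keys; nothing moved.
- A first descent towards the spigot was backed out because the tool was tilting; letting the arm settle between single moves fixed it.
- An automatic fit of the knob centre came out poor (5 mm rms), so I centred from the picture instead.
- The picture limit was reached before the end, so the last checks are numerical only. The check of the spigot in the last wrist picture was inconclusive, because it blends there with the white jaw tops.

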